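# Close the gear unit's oil filler

## Robot

A 6-joint arm with a two-finger parallel gripper is mounted at the origin on the work surface. World frame = base frame: x ahead of the robot, y to its left, z up, the work surface at z = 0. Lengths are in m, angles in rad, forces in N, time in s.
With the tool pointing down it reaches from about 0.375 to 0.9 m from the base axis. Payload 3.1 kg.
Tool frame: the origin (TCP) lies between the finger pads; the fingertips stand 8 mm ahead of it and the grasp point (between the pads) lies 11 mm behind it (manip.tip_extent is the distance from the TCP to the fingertips, in m); z points along the fingers, x is the direction in which the jaws open and shut, and the axes are right-handed (so a half turn about z gives the same grasp; the last joint's range is limited). The gripper opens to 85 mm and grips with 20 to 120 N. Pads are 22 mm wide; open, the fingers measure 114 mm over their backs; the gripper's body (76 mm by 85 mm) begins 54 mm behind the grasp point. The pads swing forward as they close: fully open they stand 13 mm farther back than shut.
Start: joints at [-1.47, 0.527, 1.433, -0, 1.181, -0.178], TCP at [0.172, -0.601, 0.239] pointing down, gripper open.
Joint ranges: [-3.08, 3.08], [-0.75, 2.2], [0.22, 2.44], [-1.43, 4.57], [0, 2.65], [-2.85, 2.85]. Speed limits (rad/s): [2.79, 2.79, 3.14, 3.14, 3.14, 3.14].

## Interface

Orientations are given as a unit quaternion [x, y, z, w].
In Python, from station import manip gives the robot as it stands.
- The arm moves only by the tool move_arm, never from a script. Its argument "deltas" is a list that holds one entry, the list of rows, each a list of 4 numbers: the shift along the tool's x, y, z in m, then the turn about the tool's z in degrees. A call has 1 to 20 rows; each row is the pose to reach, as a shift and turn from the pose measured when the call began, along the tool's axes at that moment; what a row does not reach only later rows make up. A row lasts 1/12 s, in which the tool goes at most 41.7 mm and 7.16 degrees, less where a joint would pass 70% of its speed; a pose out of reach is approached as far as the arm can. A call with a gripper value outside its range is refused whole. "gripper" is the opening, from 0 (shut) to 1 (fully open), set as the call begins (left out, the last holds). The fingers move at their own pace and stop on an object; "squeeze" is the grip in N (left out, the last holds). Time passes only in rows, so rows that repeat a pose let the fingers close. It gives the time, the measured TCP pose, the force and the opening at its end, in the units of the state.
- manip.sense(): the state, without advancing time (a new reading comes with each control period).
- manip.snapshot(name): name is "scene" or "top" or "wrist"; returns a dict with "img" (480x640x3 uint8, red, green, blue), "vertical_fov" (degrees; the focal length in pixels is half the picture's height over the tangent of half this angle, whatever the lens; pixels are square), "cx", "cy" (the principal point, pixels), "origin" and "orientation" of the camera in the world. Camera axes: x right, y down, z forward; pixel columns grow to the right and rows downward; lengths in m; the calibration is good to about 2 mm. A picture is of the moment at which its call begins. There is no depth.
- manip.sign_off(): hands the job in, once; it reports no verdict.
The state is a dict: "t": time; "q": joint angles; "qd": joint speeds; "tau": joint torques, N m; "tcp_pos": TCP position; "tool_rot": TCP orientation; "force": force on the tool from outside, world axes, zero at the start; "ft_torque": the same for the moment, N m; "finger_gap": opening from 0.0 (shut) to 1.0 (fully open).
Only numpy, scipy, OpenCV 4.12 (cv2) and the standard library are available. Lean on these libraries where they do the work, as an engineer would, in place of code of your own. Each camera call takes 0.05 s, during which the arm holds its last target.

## Task

Close the oil filler of the gear unit: fetch the yellow filler cap, set it squarely on the leaning filler neck, feel for the thread start by turning it backward (anticlockwise) until it drops a little, then screw it on clockwise until it sits fully down on the rim of the neck, without forcing it. Let go of it, and leave the other things on the bench where they lie.

Things in the scene. Friction and masses are not known exactly. Their poses are not given: they have to be found in the camera images.
- cap_mid (a point): Yellow screw cap, loose, standing open end down: round, ribbed, 58 mm across, 26.5 mm high, with a grip bar across its top 52 long, 14 wide, 26 high (52.5 mm overall, about 90 g). Point on its axis half-way up, 26.25 mm above its open end (0.25 mm below the foot of the bar). z: from open end to bar; x: along the bar.
- cap_open (a point): Centre of the cap's open end, 26.25 mm below cap_mid, axes alike. The bore is 49 mm wide and 21.75 mm deep. Three lugs 120 degrees apart (one on +x) stick 5 mm inward at the very edge, each 3.5 mm thick and wide; their undersides are level with this point.
- neck_mouth (a point): Aluminium filler neck on the sloping front of the grey gear unit, fixed. Point: centre of the mouth, on its flat rim. z: out of the neck along its axis, which leans 30 degrees from vertical to the unit's front; y: level. Tube 36 mm wide, tapered to 30 over the last 3 mm; it fits inside the cap's lugs with 1.5 mm play all round.
- neck_ridges (a point): On the neck's axis 9.5 mm below its mouth, level with the tops of three thread ridges (oiled, right-handed, 46 mm across, 82 degrees long each). At its clockwise tail each ends in a stop rib reaching up to 3.5 mm below the mouth; then follows a 27 degree entry gap. Their angle round the neck varies and is not given. Lugs on the ridges: cap_mid is 16.75 mm out from neck_mouth; on the ribs 22.75 mm.
- neck_start (a point): On the neck's axis 17 mm below its mouth: floor of the gaps. Lugs resting on ridges cannot be screwed forward, the ribs stop them. Turned backward (anticlockwise seen from outside) by at most 87 degrees (105 from on the ribs) they drop 7.5 mm off the ridge heads into the gaps, cap_mid then 9.25 mm out. Now and then a cap drops in at once. Back beyond that the ribs stop it.
- neck_home (a point): On the neck's axis 21.75 mm below its mouth: where the cap's open end is when it is home. Turned clockwise from the drop, lugs run under the ridges and the cap sinks 0.073 mm per degree; after 70 to 87 degrees it sits on the rim (cap_mid 4.5 mm out), about 12 degrees more and it stops at the ribs. Self-holding. Over 80 N between cap and neck counts as forcing it.
- gearbox: Grey gear unit on a steel plate 200 x 250 x 12 mm, fixed. Origin: centre of the plate's underside; x away from its front, z up. Case 156 mm deep, 194 wide, 151 high; shafts stick out along y to 152 mm from the origin. The neck's mouth is at (-62, -18, 171) mm in this frame.
- gear_mid (a point): Bystander: steel gear wheel lying flat, 68 mm in diameter, 22 mm high. Point at its centre.
- bearing_mid (a point): Bystander: ball bearing lying flat, 62 mm in diameter, 16 mm high. Point at its centre.
- screwdriver: Bystander: screwdriver lying on the bench, handle towards its -x.
- spanner: Bystander: open-ended spanner lying on the bench.
- bolt_a: Bystander: hexagon bolt standing on its head, 18 mm across, 35 mm high.
- bolt_b: Bystander: hexagon bolt standing on its head, 18 mm across, 35 mm high.
- calliper: Bystander: digital calliper lying on the bench, 200 mm long.
Mind the look-alikes: they are no part of the job. Of the things like the part that bears cap_mid, leave any that is white; of the rest the smaller one is meant.

How it is judged:
On the way:
1. the cap, square on the neck, drops with its lugs into the thread start (z of cap_mid in the frame of neck_mouth between 0.006 and 0.011 m and x of cap_mid in the frame of neck_mouth between -0.003 and 0.003 m and y of cap_mid in the frame of neck_mouth between -0.003 and 0.003 m and angle between the z axis of cap_mid and the z axis of neck_mouth, either way round below 0.07 rad), for 0.1 s.
At the end, for the whole second after the job is handed in: The cap is screwed down on the filler neck: coaxial within 3 mm and 4 degrees, its inside within 1.5 mm of the rim of the neck (cap_mid less than 6 mm out from neck_mouth along its z), at rest and released (z of cap_mid in the frame of neck_mouth between 0.0025 and 0.006 m and x of cap_mid in the frame of neck_mouth between -0.003 and 0.003 m and y of cap_mid in the frame of neck_mouth between -0.003 and 0.003 m and angle between the z axis of cap_mid and the z axis of neck_mouth, either way round below 0.07 rad and linear speed of cap below 0.01 m/s); the robot touches nothing.
It fails at once if a bystander on the bench is moved by more than 25 mm (distance of any of gear_mid, bearing_mid, screwdriver, spanner, bolt_a, bolt_b, calliper from where it was at the start of the episode above 0.025 m).
It fails at once if the cap is forced against the neck with more than 80 N (contact force between cap and gearbox above 80 N).
It also fails if it takes over 61 s, if anything falls off the work surface, if the arm or the gripper's body presses on something with over 40 N, if the wrist force passes 120 N, or if a joint passes its speed limit or range.

## Working session

There is one attempt and no reset: what is moved stays moved. The work goes in short steps, Python scripts to look and compute and a tool call to move; the robot and the scene stay as the last step left them, time stands still between calls to the robot, and variables do not carry over. Pictures are saved under pics/ and viewed, and the job is handed in when it is done.

Besides the shell and the picture viewer there is one more tool, called after "Request:" as name([rows], argument=value, ...), one row to a line, values as JSON. move_arm: Moves the arm, as the interface text tells. Its arguments: {"type":"object","properties":{"deltas":{"type":"array"},"gripper":{"type":"number"},"squeeze":{"type":"number"}},"required":["deltas"]}

```bash
mkdir -p pics; ls
python3 - <<'E'
from station import manip
import cv2
s=manip.sense(); print(s)
for n in ["scene","top","wrist"]:
    d=manip.snapshot(n); cv2.imwrite(f"pics/{n}0.png",d["img"][:,:,::-1]); print(n,d["vertical_fov"],d["cx"],d["cy"],d["origin"],d["orientation"])
print(manip.tip_extent,[a for a in dir(manip) if a[0]!='_'])
E
```

```text
pics
{'t': 0.0, 'q': array([-1.47051381e+00,  5.28463644e-01,  1.43392952e+00,  4.23820182e-05,
        1.18140373e+00, -1.78479643e-01]), 'qd': array([-0.00087378,  0.00053452, -0.0004735 ,  0.00114472,  0.00164702,
       -0.0012561 ]), 'tau': array([-7.38199697e-05, -4.42348588e+01, -1.78027636e+01, -2.02408773e-04,
        8.36185209e-03,  6.38294708e-06]), 'tcp_pos': array([ 0.17195775, -0.60013778,  0.2383265 ]), 'tool_rot': array([ 7.98482543e-01, -6.02016954e-01, -7.33870167e-04, -8.22486292e-04]), 'force': array([-0.3510419 ,  0.51590425, -0.1692462 ]), 'ft_torque': array([-0.03251388,  0.00458117,  0.04040428]), 'finger_gap': 1.0057413001685005}
scene 50.307811763738584 316.20632168836465 242.62070869514648 [ 1.01904543 -0.2979531   1.05280643] [ 0.87383918  0.40166649 -0.11776511 -0.24738733]
top 51.306593500049296 315.89622916557994 233.7975155593708 [0.34891829 0.06413671 1.45308882] [-0.7039182   0.70568208 -0.05022052  0.06316542]
wrist 59.382699984853765 327.22784103594955 242.49612184930862 [ 0.24674239 -0.57840449  0.3733856 ] [ 0.78890099 -0.59480059 -0.09421749  0.1223542 ]
0.008 ['PlanningError', 'sense', 'sign_off', 'snapshot', 'tip_extent']
```

View pics/scene0.png

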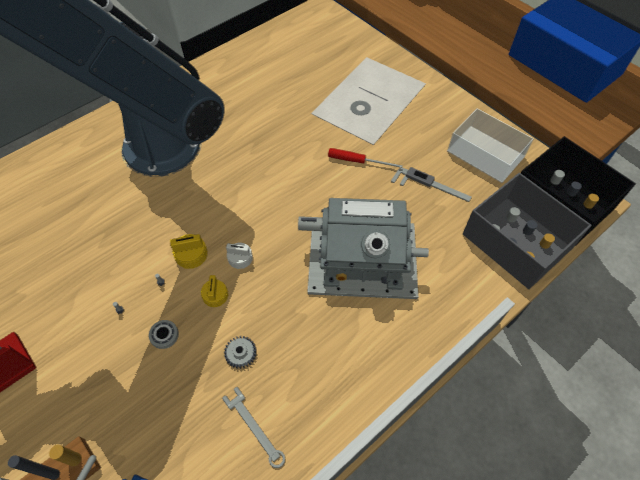

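View pics/top0.png

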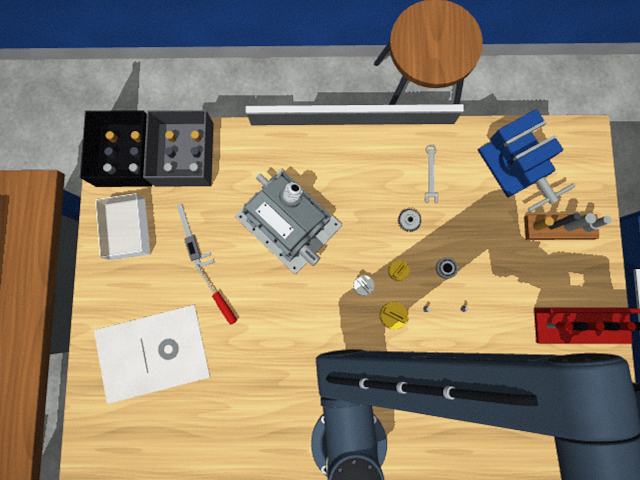

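View pics/wrist0.png

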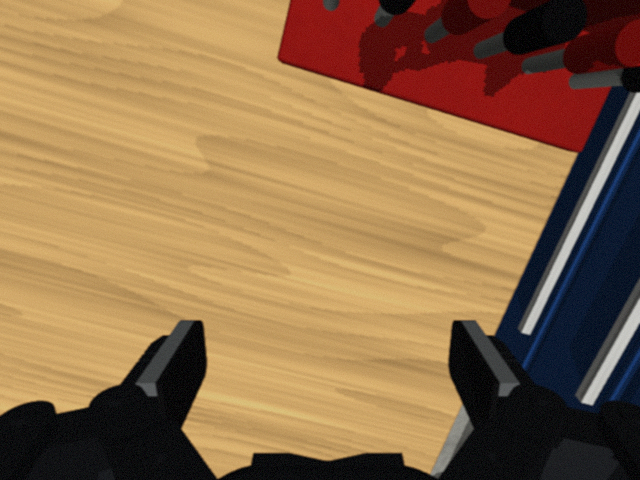

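Look-alikes: large yellow cap, scene (188,250) / top (394,315); white cap, scene (239,254) / top (364,285); small yellow cap, scene (214,291) / top (399,270). I choose the small yellow one and check it in crops.

```bash
cat > h.py <<'E'
import numpy as np, cv2
from scipy.spatial.transform import Rotation as R
from station import manip
def cam(d):
    f=240/np.tan(np.radians(d["vertical_fov"])/2)
    return f,d["cx"],d["cy"],np.array(d["origin"]),R.from_quat(d["orientation"]).as_matrix()
def ray(d,u,v):
    f,cx,cy,o,M=cam(d); r=M@np.array([(u-cx)/f,(v-cy)/f,1]); return o,r/np.linalg.norm(r)
def proj(d,P):
    f,cx,cy,o,M=cam(d); p=(np.atleast_2d(P)-o)@M; return np.c_[f*p[:,0]/p[:,2]+cx,f*p[:,1]/p[:,2]+cy]
def onz(d,u,v,z):
    o,r=ray(d,u,v); return o+r*(z-o[2])/r[2]
def tri(obs):
    A=np.zeros((3,3));b=np.zeros(3)
    for d,u,v in obs:
        o,r=ray(d,u,v);Q=np.eye(3)-np.outer(r,r);A+=Q;b+=Q@o
    X=np.linalg.solve(A,b); return X,[np.linalg.norm(np.cross(X-ray(d,u,v)[0],ray(d,u,v)[1])) for d,u,v in obs]
def crop(img,x0,y0,w,h,k,name):
    cv2.imwrite(name,cv2.resize(img[y0:y0+h,x0:x0+w,::-1],None,fx=k,fy=k,interpolation=cv2.INTER_CUBIC))
E
python3 - <<'E'
from h import *
import pickle
S=manip.snapshot("scene");T=manip.snapshot("top");pickle.dump((S,T),open("st.pkl","wb"))
crop(S["img"],290,190,150,120,5,"pics/s_gb.png")
crop(T["img"],225,155,130,125,4.6,"pics/t_gb.png")
crop(S["img"],140,220,130,100,6,"pics/s_cap.png")
crop(T["img"],340,240,100,100,6,"pics/t_cap.png")
E
```

```text
(no output)
```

View pics/s_gb.png

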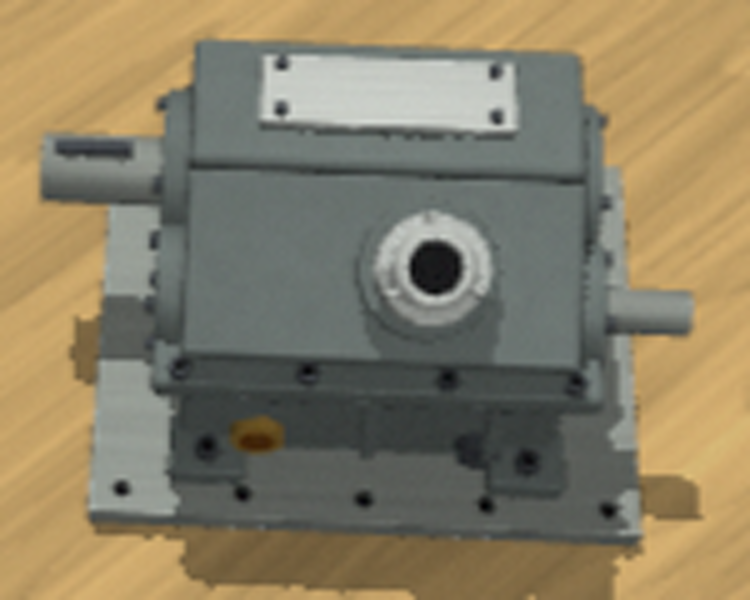

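View pics/t_gb.png

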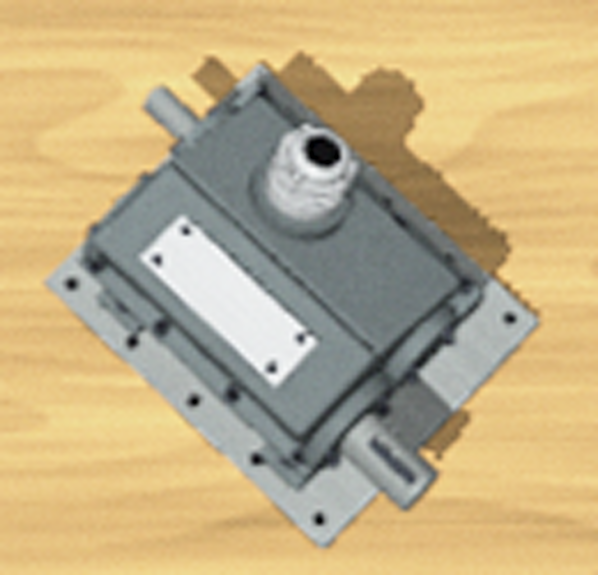

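View pics/s_cap.png

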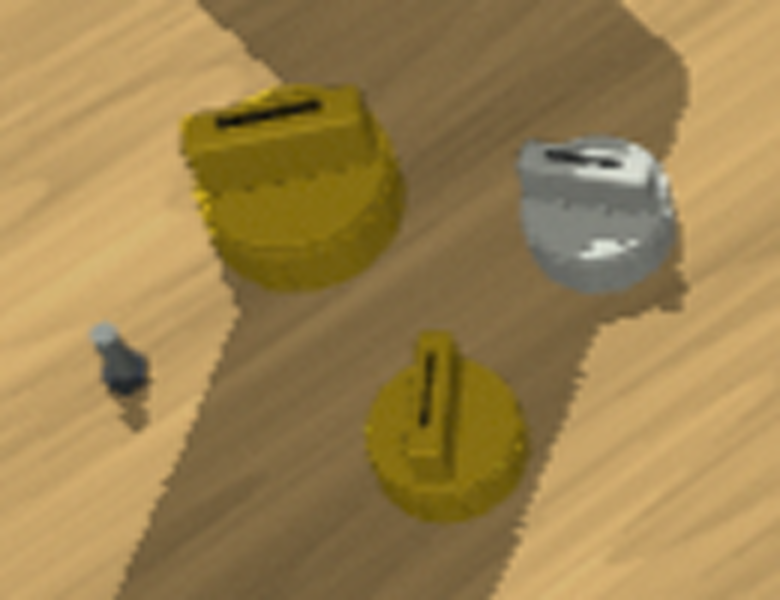

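View pics/t_cap.png

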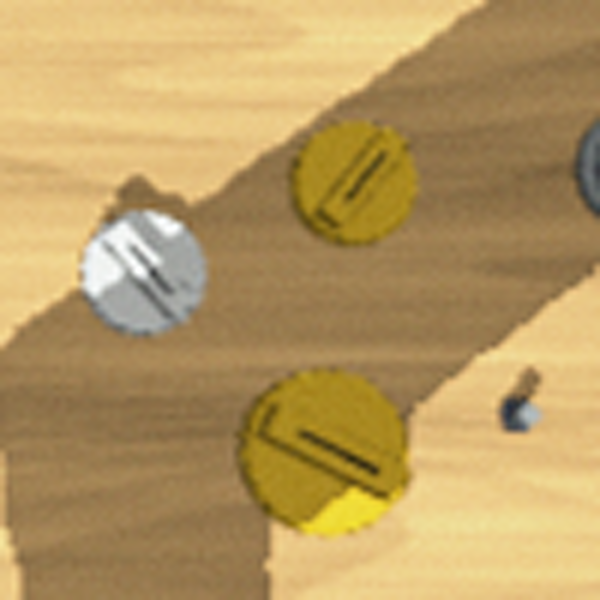

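The scene crop shows the small yellow cap near scene (214,291), standing with its bar slot from (212,279) to (211,291). In the top view the slot runs from (403.8,265.8) to (397.8,273). The neck mouth is at scene (377,243.4) and top (295.4,187.8).

Run:
```python
from h import *
import pickle
from scipy.optimize import least_squares
S,T=pickle.load(open("st.pkl","rb"))
for n,a,b in [("bar1",(212,279.2),(403.8,265.8)),("bar2",(210.8,290.8),(397.8,273.0)),("mouth",(377,243.4),(295.4,187.8))]:
    print(n,tri([(S,*a),(T,*b)]), onz(S,*a,.0525),onz(T,*b,.0525))
# gearbox pose fit: plate top corners z .012, mouth
pts=[]
c=lambda x,y:(225+x/4.6,155+y/4.6)
k=lambda x,y:(290+x/5,190+y/5)
obs=[(T,c(45,282),(.1,.125,.012)),(T,c(325,547),(.1,-.125,.0)),(T,c(540,320),(-.1,-.125,.012)),
(S,k(92,512),(-.1,-.125,.012)),(S,k(640,537),(-.1,.125,.012)),(S,k(435,267),(-.062,-.018,.171)),(T,c(324,151),(-.062,-.018,.171))]
for flip in (0,1):
  def res(p):
    o=[]
    Rz=R.from_euler('z',p[2]).as_matrix()
    for d,uv,P in obs:
        P=np.array(P); 
        if flip and d is S and P[2]<.1: P=P*[1,-1,1]
        o+=list(proj(d,Rz@P+[p[0],p[1],0])[0]-uv)
    return o
  for a in (0,1.57,3.14,-1.57):
    r=least_squares(res,[.6,.1,a]); 
    print(flip,r.cost,r.x,np.round(r.fun,1))
```

```text
bar1 (array([ 0.48250663, -0.1464753 ,  0.08854852]), [np.float64(0.004736982967717122), np.float64(0.004736982967717159)]) [ 0.46486926 -0.13649966  0.0525    ] [ 0.48395186 -0.15645907  0.0525    ]
bar2 (array([ 0.46626128, -0.14697502,  0.01197992]), [np.float64(0.002123792170186325), np.float64(0.002123792170186371)]) [ 0.48681361 -0.1546636   0.0525    ] [ 0.46381897 -0.13915067  0.0525    ]
mouth (array([0.68062284, 0.14284024, 0.171645  ]), [np.float64(0.0015714741014700596), np.float64(0.0015714741014703144)]) [0.63572454 0.2040558  0.0525    ] [0.7104228  0.14874954 0.0525    ]
0 11676.720993014238 [ 0.69479954  0.15344111 -0.30718823] [ 30.5 -63.   49.1 -95.6 -17.6  16.2   1.7 -27.1 -12.9 -67.4 -13.5 -18.6
  -5.3  18.4]
0 11676.721037701927 [ 0.69479924  0.15344365 -0.30713818] [ 30.5 -63.   49.1 -95.6 -17.6  16.2   1.7 -27.1 -12.9 -67.4 -13.5 -18.6
  -5.3  18.4]
0 11676.720986664519 [0.69480158 0.1534239  5.97565688] [ 30.5 -63.   49.1 -95.6 -17.6  16.2   1.7 -27.1 -12.8 -67.4 -13.5 -18.6
  -5.3  18.4]
0 11676.721032791753 [ 0.6948019   0.15342119 -0.30758186] [ 30.5 -63.   49.1 -95.6 -17.6  16.2   1.7 -27.1 -12.8 -67.4 -13.5 -18.6
  -5.3  18.4]
1 9919.246751147075 [0.61567866 0.16810781 2.0860158 ] [ 45.5  60.3 -55.5 -69.9 -44.  -54.  -14.7 -17.6 -19.2  11.1 -14.3  -0.2
   7.    6.6]
1 9919.246784140409 [0.6156798  0.16810974 2.08597024] [ 45.5  60.3 -55.5 -69.9 -44.  -54.  -14.7 -17.6 -19.2  11.1 -14.3  -0.2
   7.    6.6]
1 9919.24677679641 [0.61567298 0.16809827 2.08624108] [ 45.5  60.3 -55.5 -69.9 -44.1 -54.  -14.7 -17.5 -19.2  11.1 -14.3  -0.2
   7.    6.6]
1 9919.246757488187 [ 0.61567365  0.1680994  -4.19697072] [ 45.5  60.3 -55.5 -69.9 -44.1 -54.  -14.7 -17.5 -19.2  11.1 -14.3  -0.2
   7.    6.6]
```

Run:
```python
from h import *
import pickle
from scipy.optimize import least_squares
S,T=pickle.load(open("st.pkl","rb"))
c=lambda x,y:(225+x/4.6,155+y/4.6)
k=lambda x,y:(290+x/5,190+y/5)
obs=[(T,c(45,282),(.1,-.125,.012)),(T,c(325,545),(.1,.125,.006)),(T,c(540,320),(-.1,.125,.012)),
(S,k(92,512),(-.1,.125,.012)),(S,k(640,537),(-.1,-.125,.012)),(S,k(435,267),(-.062,-.018,.171)),(T,c(324,151),(-.062,-.018,.171))]
def res(p):
    o=[]
    Rz=R.from_euler('z',p[2]).as_matrix()
    for d,uv,P in obs: o+=list(proj(d,Rz@np.array(P)+[p[0],p[1],0])[0]-uv)
    return o
r=least_squares(res,[.6,.1,2.4]); Rz=R.from_euler('z',r.x[2]).as_matrix()
print(r.cost,r.x,np.degrees(r.x[2]),np.round(r.fun,1))
m=Rz@[-.062,-.018,.171]+[r.x[0],r.x[1],0]; n=Rz@[-.5,0,.75**.5]
print("mouth",m,"axis",n)
```

```text
2.663602587770165 [0.62385585 0.17274447 2.38834724] 136.84221667853168 [-0.9 -0.3 -0.2  0.5 -0.1 -0.6 -1.5  0.4  0.1 -0.3 -0.3  0.4 -0.7 -0.6]
mouth [0.68139534 0.14346637 0.171     ] axis [ 0.36473641 -0.3420049   0.8660254 ]
```

Run:
```python
from h import *
import pickle
S,T=pickle.load(open("st.pkl","rb"))
print("white",onz(T,363.8,285.3,.0265),onz(S,239,256,.0265),"big",onz(T,394,315,.04),"small disc",onz(T,399.2,270.5,.02))
s=manip.sense(); M=R.from_quat(s["tool_rot"]).as_matrix()
print(M.T@(np.array([.4755,-.1467,.12])-s["tcp_pos"]))
```

```text
white [ 0.43125642 -0.04569318  0.0265    ] [ 0.4410082  -0.05002519  0.0265    ] big [ 0.34792756 -0.12724302  0.04      ] small disc [ 0.47363342 -0.14805843  0.02      ]
[-0.35265455 -0.41668194  0.11925162]
```

Request:
move_arm([
  [[-0.176,-0.208,0.0,28],[-0.3525,-0.4165,0.03,56],[-0.3525,-0.4165,0.03,56],[-0.3525,-0.4165,0.03,56],[-0.3525,-0.4165,0.03,56],[-0.3525,-0.4165,0.03,56],[-0.3525,-0.4165,0.03,56],[-0.3525,-0.4165,0.03,56],[-0.3525,-0.4165,0.03,56],[-0.3525,-0.4165,0.03,56],[-0.3525,-0.4165,0.03,56],[-0.3525,-0.4165,0.03,56],[-0.3525,-0.4165,0.05,56],[-0.3525,-0.4165,0.09,56],[-0.3525,-0.4165,0.11,56],[-0.3525,-0.4165,0.11,56]],
], gripper=0.6, squeeze=60)

```text
t: 1.58
tcp_pos: [0.4728, -0.1435, 0.1249]
tool_rot: [-0.424, 0.906, 0.005, -0.003]
force: [0.2, -0.0, 0.3]
finger_gap: 0.601
```

Run:
```python
from h import *
import pickle
s=manip.sense(); print(s["t"],s["q"].round(4),s["tcp_pos"],s["tool_rot"],s["finger_gap"])
pickle.dump(s,open("s1.pkl","wb"))
W=manip.snapshot("wrist"); cv2.imwrite("pics/w1.png",W["img"][:,:,::-1]); pickle.dump(W,open("w1.pkl","wb"))
M=R.from_quat(s["tool_rot"]).as_matrix();print(M, M.T@(np.array(W["origin"])-s["tcp_pos"]))
```

```text
1.5833 [-5.2190e-01  5.4010e-01  1.8546e+00  1.3000e-03  7.5820e-01  1.7434e+00] [ 0.47284208 -0.14354624  0.12486329] [-0.42381964  0.90572883  0.0048968  -0.00286627] 0.6007471293567893
[[-0.6407374  -0.76770326 -0.00934285]
 [-0.7677594   0.64070587  0.00644078]
 [ 0.00104141  0.01129991 -0.99993561]] [-5.92829715e-05 -7.75576225e-02 -1.34918660e-01]
```

View pics/w1.png

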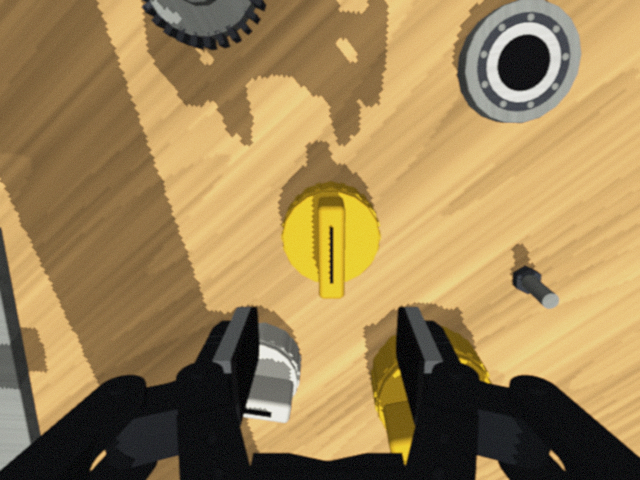

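The wrist view shows the small yellow cap at (331,235), with its slot from (331.5,228) to (331.5,282), well aligned with the jaws. The white cap is at (272,370) and the big yellow cap at (430,380).

Run:
```python
from h import *
import pickle
s=manip.sense();W=manip.snapshot("wrist"); W0=pickle.load(open("w1.pkl","rb"))
M=R.from_quat(s["tool_rot"]).as_matrix()
print(s["tcp_pos"],s["tool_rot"],s["qd"].round(3), W["origin"]-W0["origin"])
a=onz(W0,331.5,228,.0525);b=onz(W0,331.5,282,.0525);c=(a+b)/2;print(a,b,c,np.degrees(np.arctan2(*(a-b)[1::-1])))
print("x az",np.degrees(np.arctan2(M[1,0],M[0,0])))
c[2]=.0375;print(M.T@(c-s["tcp_pos"]))
```

```text
[ 0.47373726 -0.14510962  0.12707157] [-0.42331549  0.90597395  0.00338151 -0.00194069] [-0.03  -0.066 -0.047 -0.001  0.016 -0.003] [ 0.00043407 -0.00139209  0.0024936 ]
[ 0.48526938 -0.15650383  0.0525    ] [ 0.46214577 -0.13731128  0.0525    ] [ 0.47370758 -0.14690756  0.0525    ] -39.69261150856499
x az -129.91127588540996
[ 0.00133959 -0.00182674  0.08956098]
```

Request:
move_arm([
  [[0.0013,-0.0018,0.03,0],[0.0013,-0.0018,0.06,0],[0.0013,-0.0018,0.08,0],[0.0013,-0.0018,0.0895,0],[0.0013,-0.0018,0.0895,0],[0.0013,-0.0018,0.0895,0]],
])

```text
t: 2.18
tcp_pos: [0.476, -0.1498, 0.0406]
tool_rot: [-0.422, 0.907, 0.001, -0.0]
force: [0.9, -0.1, -0.4]
finger_gap: 0.597
```

Run:
```python
from h import *
s=manip.sense();print(s["tcp_pos"],s["tool_rot"],s["force"])
W=manip.snapshot("wrist"); cv2.imwrite("pics/w2.png",W["img"][:,:,::-1])
```

```text
[ 0.4760445  -0.14975303  0.04055711] [-4.22174029e-01  9.06514621e-01  5.74748506e-04 -1.25751227e-05] [ 0.85219121 -0.13212849 -0.40838808]
```

View pics/w2.png

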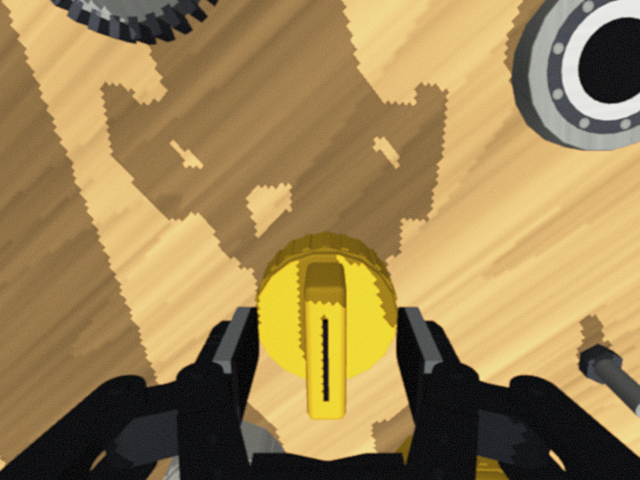

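Run:
```python
from h import *
s=manip.sense();W=manip.snapshot("wrist")
M=R.from_quat(s["tool_rot"]).as_matrix()
a=onz(W,325,318,.0525);b=onz(W,326,401,.0525);c=(a+b)/2;print(c,np.linalg.norm(a-b),np.degrees(np.arctan2(*(a-b)[1::-1])),s["tcp_pos"])
# bar ends top face: front edge (y~300 far), near edge 419
p=onz(W,326,302,.0525);q=onz(W,327,419,.0525);print((p+q)/2,np.linalg.norm(p-q))
c[2]=.0375;print(M.T@(c-s["tcp_pos"]))
```

```text
[ 0.47355164 -0.14636172  0.0525    ] 0.03242230810038887 -39.540670032206606 [ 0.47630719 -0.14969642  0.04089713]
[ 0.47260362 -0.14600922  0.0525    ] 0.04583501036577821
[-0.00077856  0.00425446  0.00339812]
```

Request:
move_arm([
  [[-0.0006,0.004,0.001,0],[-0.0006,0.004,0.0033,0],[-0.0006,0.004,0.0033,0],[-0.0006,0.004,0.0033,0]],
])

```text
t: 2.62
tcp_pos: [0.4738, -0.1465, 0.0381]
tool_rot: [-0.423, 0.906, -0.0, 0.001]
force: [0.6, -0.6, -0.5]
finger_gap: 0.595
```

Request:
move_arm([
  [[0,0,0,0],[0,0,0,0],[0,0,0,0],[0,0,0,0],[0,0,0,0],[0,0,0,0]],
], gripper=0, squeeze=70)

```text
t: 3.12
tcp_pos: [0.474, -0.1465, 0.0383]
tool_rot: [-0.423, 0.906, -0.0, 0.001]
force: [0.6, 1.4, 4.1]
finger_gap: 0.147
```

Request:
move_arm([
  [[0,0,-0.02,0],[0,0,-0.06,0],[0,0,-0.1,0],[0,0,-0.14,0],[0,0,-0.16,0],[0,0,-0.16,0]],
])

```text
t: 3.62
tcp_pos: [0.4764, -0.1479, 0.2028]
tool_rot: [-0.423, 0.906, -0.005, 0.004]
force: [0.1, -0.1, -0.8]
finger_gap: 0.153
```

Run:
```python
from h import *
import pickle
s=manip.sense();print(s["tcp_pos"],s["tool_rot"],s["force"],s["q"].round(4),s["finger_gap"])
pickle.dump(s,open("s2.pkl","wb"))
W=manip.snapshot("wrist"); cv2.imwrite("pics/w3.png",W["img"][:,:,::-1])
s1=pickle.load(open("s1.pkl","rb"))
# fit planar model: r = a1 + L2 sin(q2) + L3 sin(q2+q3)(+off), z = h + L2 cos q2 + ...; tool down
for x in (s1,s):
    p=x["tcp_pos"];print(np.hypot(*p[:2]),np.arctan2(p[1],p[0])-x["q"][0])
```

```text
[ 0.476363   -0.14789181  0.20275342] [-0.42269794  0.90625146 -0.00463755  0.00363752] [ 0.14072205 -0.08117757 -0.80551309] [-5.2580e-01  4.0760e-01  1.7917e+00  8.0000e-04  9.3050e-01  1.7424e+00] 0.15345790525528122
0.49415094418764893 0.22711630136481054
0.4987922377886264 0.22481243481003732
```

View pics/w3.png

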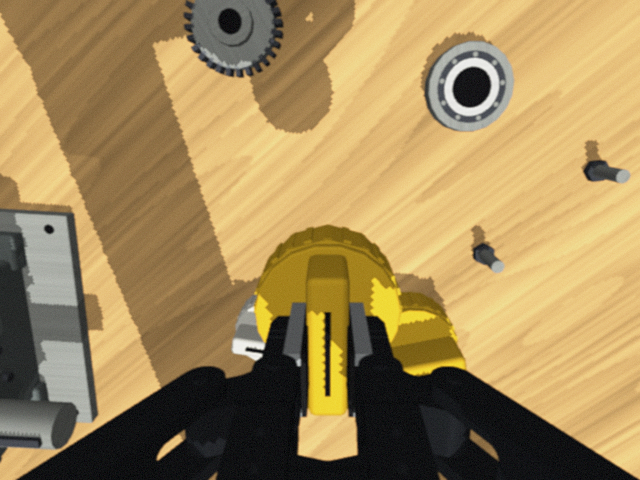

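Request:
move_arm([
  [[0.03,0.015,0,0],[0.06,0.03,0,0],[0.09,0.045,0,0],[0.1024,0.055,0,0],[0.1024,0.075,0,0],[0.1024,0.095,0,0],[0.1024,0.115,0,0],[0.1024,0.135,0,0],[0.1024,0.155,0,0],[0.1024,0.155,0,0]],
])

```text
t: 4.5
tcp_pos: [0.285, -0.1208, 0.1971]
tool_rot: [-0.423, 0.906, 0.003, 0.0]
force: [-0.7, 1.0, -1.3]
finger_gap: 0.155
```

```bash
cat > st.py <<'E'
from h import *
s=manip.sense();M=R.from_quat(s["tool_rot"]).as_matrix()
print(s["t"],s["tcp_pos"].round(4),"q",s["q"].round(4),"F",s["force"].round(1),"T",s["ft_torque"].round(2),"gap",round(s["finger_gap"],3))
z=-M[:,2];print("-z",z.round(4),"tilt",np.degrees(np.arccos(z[2])).round(2),"az",np.degrees(np.arctan2(z[1],z[0])).round(1))
open("log.txt","a").write(repr((list(s["q"]),list(s["tcp_pos"]),list(s["tool_rot"])))+"\n")
E
python3 st.py
```

```text
4.5 [ 0.285  -0.1208  0.1971] q [-0.7699  0.1883  2.2122  0.0033  0.7468  1.4964] F [-0.7  1.  -1.3] T [0.03 0.02 0.07] gap 0.155
-z [ 0.0025 -0.0056  1.    ] tilt 0.35 az -65.5
```

```bash
python3 - <<'E'
from h import *
import pickle
D=[([-1.47051381e+00,  5.28463644e-01,  1.43392952e+00,0,1.1814,-.17848],[ 0.17195775, -0.60013778,  0.2383265 ],[ 7.98482543e-01, -6.02016954e-01, -7.33870167e-04, -8.22486292e-04])]
for f in("s1.pkl","s2.pkl"):
    s=pickle.load(open(f,"rb"));D.append((list(s["q"]),list(s["tcp_pos"]),list(s["tool_rot"])))
open("log.txt","a").write("".join(repr(d)+"\n" for d in D))
E
cat > fk.py <<'E'
from h import *
from scipy.optimize import least_squares
def fk(q,p):
    a1,h,L2,L3,e,d,Lt,w=p   # w wrist offset
    Ry=lambda a:R.from_euler('y',a).as_matrix(); Rz=lambda a:R.from_euler('z',a).as_matrix()
    T=Rz(q[0]); P=T@np.array([a1,d,h])
    T=T@Ry(q[1]); P=P+T@np.array([0,0,L2])
    T=T@Ry(q[2]); P=P+T@np.array([e,0,L3])
    T=T@Rz(q[3])@Ry(q[4])@Rz(q[5]); P=P+T@np.array([w,0,Lt])
    return P,T
def data():
    return [eval(l) for l in open("log.txt")]
def fit(D,p0=(0.05,.4,.4,.4,0,.11,.25,0),free=None):
    def res(p):
        o=[1e-1*(p[-1]),1e-2*(p[4]),1e-2*(p[0]),1e-3*(p[1]-.4),1e-2*(p[6]-.3),1e-3*p[2],1e-3*p[3]]
        for q,x,r in D:
            P,T=fk(q,p); o+=list(P-np.array(x))
        return np.array(o)
    return least_squares(res,p0)
E
python3 - <<'E'
from fk import *
D=data()
for q,x,r in D:
    P,T=fk(q,[0.05,.4,.4,.4,0,.11,.25,0]); print((R.from_quat(r).as_matrix().T@T).round(3).tolist())
r=fit(D);print(r.x.round(4),[ (1e3*(fk(q,r.x)[0]-np.array(x))).round(2) for q,x,_ in D])
E
```

```text
[[-1.0, 0.0, 0.0], [-0.0, -1.0, 0.0], [0.0, 0.0, 1.0]]
[[-1.0, -0.0, -0.0], [0.0, -1.0, 0.0], [-0.0, 0.0, 1.0]]
[[-1.0, 0.0, 0.0], [-0.0, -1.0, 0.0], [0.0, 0.0, 1.0]]
[[-1.0, 0.0, 0.0], [-0.0, -1.0, 0.0], [0.0, 0.0, 1.0]]
[-2.000e-04  2.801e-01  5.882e-01  3.915e-01  1.137e-01  1.110e-01
  2.952e-01 -1.000e-04] [array([-0.01,  0.  ,  0.  ]), array([0.04, 0.05, 0.01]), array([-0.  , -0.02, -0.02]), array([ 0.03, -0.04,  0.01])]
```

The rows have no tilt term, but the neck leans 30°. Where a pose is out of reach (the q6 limit), the arm's best approach may lean the tool. I'll move to free space at q1≈47° with q6 near its limit and find out.

Request:
move_arm([
  [[0,0,-0.03,0],[-0.03,0.03,-0.06,0],[-0.06,0.06,-0.083,-4],[-0.09,0.09,-0.083,-8],[-0.12,0.12,-0.083,-12],[-0.15,0.145,-0.083,-16],[-0.18,0.172,-0.083,-20],[-0.21,0.2,-0.083,-20],[-0.24,0.229,-0.083,-20],[-0.27,0.257,-0.083,-20],[-0.3,0.286,-0.083,-20],[-0.33,0.314,-0.083,-20],[-0.36,0.342,-0.083,-20],[-0.39,0.37,-0.083,-20],[-0.402,0.382,-0.083,-20],[-0.402,0.382,-0.083,-20],[-0.402,0.382,-0.083,-20]],
])

```text
t: 5.92
tcp_pos: [0.2503, 0.433, 0.281]
tool_rot: [-0.575, 0.818, 0.002, -0.001]
force: [-0.0, -0.3, -0.9]
finger_gap: 0.145
```

```bash
python3 st.py
```

```text
5.9167 [0.2503 0.433  0.281 ] q [0.8198 0.3068 1.6876 0.0058 1.1489 2.7343] F [-0.  -0.3 -0.9] T [ 0.02 -0.03  0.02] gap 0.145
-z [ 0.005  -0.0024  1.    ] tilt 0.32 az -25.9
```

Request:
move_arm([
  [[0,0,0,6],[0,0,0,12],[0,0,0,18],[0,0,0,24],[0,0,0,30],[0,0,0,30]],
])

```text
t: 6.42
tcp_pos: [0.2868, 0.3719, 0.2668]
tool_rot: [-0.397, 0.916, 0.061, -0.009]
force: [0.4, 1.0, -1.5]
finger_gap: 0.143
```

```bash
python3 st.py
```

```text
6.4167 [0.2868 0.3719 0.2668] q [0.597  0.2679 1.803  0.1399 1.0693 2.8535] F [ 0.4  1.  -1.5] T [-0.08 -0.01  0.06] gap 0.143
-z [ 0.0641 -0.1043  0.9925] tilt 7.03 az -58.4
```

```bash
cat > ik.py <<'E'
from fk import *
LO=np.array([-3.08,-.75,.22,-1.43,0,-2.85]);HI=np.array([3.08,2.2,2.44,4.57,2.65,2.85])
P=fit(data()).x
RZ=R.from_euler('z',np.pi).as_matrix()
def FK(q):
    p,T=fk(q,P); return p,T@RZ
def solve(q0,pt,Rt,w=1.0,hi=HI):
    def res(q):
        p,T=FK(q); return np.r_[p-pt, w*R.from_matrix(T.T@Rt).as_rotvec()]
    q0=np.clip(q0,LO+1e-6,hi-1e-6)
    return least_squares(res,q0,bounds=(LO,hi)).x
def target(q,sh,turn):
    p,T=FK(q); return p+T@np.array(sh), T@R.from_euler('z',turn,degrees=True).as_matrix()
def info(q):
    p,T=FK(q); z=-T[:,2]; return p.round(4),"tilt",np.degrees(np.arccos(z[2])).round(2),"az",np.degrees(np.arctan2(z[1],z[0])).round(1)
E
python3 - <<'E'
from ik import *
D=data();print(P.round(4));print([(1e3*(fk(q,P)[0]-np.array(x))).round(2) for q,x,_ in D])
q0=np.array(D[-2][0])
for w in (.1,.2,.3,.5,1):
    pt,Rt=target(q0,[0,0,0],30); q=solve(q0,pt,Rt,w); print(w,q.round(3),info(q))
print(D[-1][0])
E
```

```text
[-0.      0.2742  0.588   0.3917  0.114   0.111   0.2888 -0.    ]
[array([ 0.01, -0.01, -0.01]), array([-0.01,  0.01,  0.01]), array([ 0.01, -0.01, -0.01]), array([ 0., -0., -0.]), array([-0.01, -0.01,  0.01]), array([-0.01,  0.01,  0.  ])]
0.1 [0.691 0.275 1.762 0.236 1.08  2.85 ] (array([0.2524, 0.4298, 0.2798]), 'tilt', np.float64(12.07), 'az', np.float64(-60.2))
0.2 [0.675 0.275 1.771 0.223 1.075 2.85 ] (array([0.2582, 0.4211, 0.2767]), 'tilt', np.float64(11.39), 'az', np.float64(-60.5))
0.3 [0.653 0.273 1.782 0.205 1.069 2.85 ] (array([0.2662, 0.4084, 0.2729]), 'tilt', np.float64(10.41), 'az', np.float64(-60.8))
0.5 [0.601 0.267 1.807 0.163 1.059 2.85 ] (array([0.2831, 0.3782, 0.2668]), 'tilt', np.float64(8.18), 'az', np.float64(-61.4))
1 [0.503 0.237 1.844 0.082 1.061 2.85 ] (array([0.3085, 0.32  , 0.2669]), 'tilt', np.float64(4.09), 'az', np.float64(-61.8))
[np.float64(0.5969989980729379), np.float64(0.2678520391272135), np.float64(1.8029703404824344), np.float64(0.1398984729247484), np.float64(1.0693131632398682), np.float64(2.8535109862659858)]
```

```bash
cat > goal.py <<'E'
from ik import *
MOUTH=np.array([.6812,.1433,.1712]); N=np.array([.36474,-.34200,.86603])
def goalR(psi):
    y=np.array([N[1],-N[0],0]);y/=np.linalg.norm(y); x=np.cross(y,-N)
    return np.c_[x,y,-N]@R.from_euler('z',psi).as_matrix()
E
python3 - <<'E'
from goal import *
for out in (.1,.035):
  for psi in np.radians(np.arange(0,360,30)):
    best=None
    for q4 in (0,.5,-.5,1,3):
        q=solve([.1,.8,1.2,q4,1.2,0],MOUTH+N*out,goalR(psi),.5)
        p,T=FK(q);e=np.linalg.norm(p-MOUTH-N*out)+np.linalg.norm(R.from_matrix(T.T@goalR(psi)).as_rotvec())
        if best is None or e<best[0]-1e-4: best=(e,q)
    print(out,np.degrees(psi).round(),round(best[0],4),best[1].round(3))
E
```

```text
0.1 0.0 0.0 [-0.123  0.843  0.84   0.315  1.88   0.662]
0.1 30.0 0.0 [-0.123  0.843  0.84   0.315  1.88   1.186]
0.1 60.0 0.0 [-0.123  0.843  0.84   0.315  1.88   1.71 ]
0.1 90.0 0.0 [-0.123  0.843  0.84   0.315  1.88   2.233]
0.1 120.0 0.0 [-0.123  0.843  0.84   0.315  1.88   2.757]
0.1 150.0 0.1284 [-0.085  0.881  0.723  0.337  1.959 -2.85 ]
0.1 180.0 0.0 [-0.123  0.843  0.84   0.315  1.88  -2.479]
0.1 210.0 0.0 [-0.123  0.843  0.84   0.315  1.88  -1.956]
0.1 240.0 0.0 [-0.123  0.843  0.84   0.315  1.88  -1.432]
0.1 270.0 0.0 [-0.123  0.843  0.84   0.315  1.88  -0.908]
0.1 300.0 0.0 [-0.123  0.843  0.84   0.315  1.88  -0.385]
0.1 330.0 0.0 [-0.123  0.843  0.84   0.315  1.88   0.139]
0.035 0.0 0.0 [-0.098  0.852  0.976  0.314  1.735  0.64 ]
0.035 30.0 0.0 [-0.098  0.852  0.976  0.314  1.735  1.163]
0.035 60.0 0.0 [-0.098  0.852  0.976  0.314  1.735  1.687]
0.035 90.0 0.0 [-0.098  0.852  0.976  0.314  1.735  2.21 ]
0.035 120.0 0.0 [-0.098  0.852  0.976  0.314  1.735  2.734]
0.035 150.0 0.1512 [-0.049  0.881  0.868  0.319  1.808 -2.85 ]
0.035 180.0 0.0 [-0.098  0.852  0.976  0.314  1.735 -2.502]
0.035 210.0 0.0 [-0.098  0.852  0.976  0.314  1.735 -1.978]
0.035 240.0 0.0 [-0.098  0.852  0.976  0.314  1.735 -1.455]
0.035 270.0 0.0 [-0.098  0.852  0.976  0.314  1.735 -0.931]
0.035 300.0 0.0 [-0.098  0.852  0.976  0.314  1.735 -0.408]
0.035 330.0 0.0 [-0.098  0.852  0.976  0.314  1.735  0.116]
```

```bash
cat > plan.py <<'E'
from goal import *
import sys
q0=manip.sense()["q"]; print(info(q0))
rng=np.random.default_rng(0); out=[]
for i in range(400):
    az=rng.uniform(0.2,1.3); rr=rng.uniform(.4,.75); z=rng.uniform(.25,.45)
    p,T=FK(q0); sh=T.T@(np.array([rr*np.cos(az),rr*np.sin(az),z])-p); turn=rng.uniform(0,100)
    pt,Rt=target(q0,sh,turn); q=solve(q0,pt,Rt,.55)
    pp,TT=FK(q); ang=np.degrees(np.arccos(-TT[:,2]@N)); out.append((ang,sh.round(3),turn,q.round(3),info(q)))
out.sort(key=lambda o:o[0])
for o in out[:6]: print(o)
E
python3 plan.py
```

```text
(array([0.2868, 0.3719, 0.2668]), 'tilt', np.float64(7.03), 'az', np.float64(-58.4))
(np.float64(11.909974020373676), array([-0.19 ,  0.28 ,  0.056]), 7.779515476408427, array([0.851, 0.582, 1.584, 0.468, 0.878, 2.85 ]), (array([0.2533, 0.6093, 0.1835]), 'tilt', np.float64(22.08), 'az', np.float64(-63.7)))
(np.float64(12.771139654101345), array([-0.213,  0.244, -0.109]), 12.236754659550675, array([0.697, 0.402, 1.425, 0.379, 1.238, 2.85 ]), (array([0.3293, 0.552 , 0.3365]), 'tilt', np.float64(21.21), 'az', np.float64(-65.0)))
(np.float64(13.348179226307865), array([-0.176,  0.23 , -0.122]), 10.684137669330163, array([0.682, 0.344, 1.452, 0.347, 1.285, 2.85 ]), (array([0.3174, 0.5223, 0.3571]), 'tilt', np.float64(19.56), 'az', np.float64(-63.5)))
(np.float64(13.886006363872283), array([-0.111,  0.178, -0.117]), 18.740327292912106, array([0.553, 0.233, 1.674, 0.378, 1.202, 2.85 ]), (array([0.301 , 0.4329, 0.3388]), 'tilt', np.float64(20.39), 'az', np.float64(-67.3)))
(np.float64(13.910425142317978), array([-0.122,  0.17 , -0.059]), 16.35434161964803, array([0.608, 0.325, 1.698, 0.39 , 1.08 , 2.85 ]), (array([0.2996, 0.4619, 0.2863]), 'tilt', np.float64(19.99), 'az', np.float64(-66.6)))
(np.float64(14.191945678399843), array([-0.113,  0.265, -0.131]), 1.335494863448805, array([0.778, 0.284, 1.455, 0.297, 1.347, 2.85 ]), (array([0.2562, 0.5236, 0.3846]), 'tilt', np.float64(16.97), 'az', np.float64(-57.8)))
```

```bash
cat > plan2.py <<'E'
from goal import *
q0=manip.sense()["q"]; print(info(q0))
rng=np.random.default_rng(1); out=[]
p,T=FK(q0)
for i in range(300):
    az=rng.uniform(0.9,1.7); rr=rng.uniform(.42,.6); z=rng.uniform(.27,.4)
    sh1=T.T@(np.array([rr*np.cos(az),rr*np.sin(az),z])-p); t1=-rng.uniform(20,100)
    pt,Rt=target(q0,sh1,t1); q1=solve(q0,pt,Rt,.55)
    if np.linalg.norm(FK(q1)[0]-pt)>.002 or q1[5]>2.83: continue
    sh2=rng.uniform(-.12,.12,3); t2=rng.uniform(20,110)
    pt,Rt=target(q1,sh2,t2); q=solve(q1,pt,Rt,.55)
    pp,TT=FK(q); ang=np.degrees(np.arccos(-TT[:,2]@N)); out.append((ang,sh1.round(3),t1,q1.round(3),sh2.round(3),t2,q.round(3),info(q)))
out.sort(key=lambda o:o[0]); print(len(out))
for o in out[:6]: print(o)
E
python3 plan2.py
```

```text
(array([0.2868, 0.3719, 0.2668]), 'tilt', np.float64(7.03), 'az', np.float64(-58.4))
269
(np.float64(7.211884502978643), array([ 0.079,  0.352, -0.017]), -58.79276145587554, array([1.362, 0.295, 1.584, 0.091, 1.176, 2.629]), array([-0.007,  0.089, -0.087]), 58.18070111856629, array([0.964, 0.063, 1.982, 0.468, 1.026, 2.85 ]), (array([0.026 , 0.4273, 0.3164]), 'tilt', np.float64(23.72), 'az', np.float64(-51.1)))
(np.float64(7.564555616082447), array([ 0.114,  0.369, -0.014]), -80.24354904712598, array([1.429, 0.279, 1.616, 0.086, 1.154, 2.321]), array([-0.074, -0.095, -0.111]), 80.10278890795294, array([0.957, 0.215, 1.7  , 0.443, 1.127, 2.85 ]), (array([0.1017, 0.5312, 0.3456]), 'tilt', np.float64(24.08), 'az', np.float64(-53.6)))
(np.float64(7.671777598750346), array([ 0.121,  0.264, -0.084]), -64.6535785857777, array([1.221, 0.09 , 1.699, 0.1  , 1.277, 2.391]), array([-0.095,  0.112, -0.021]), 62.78655644921603, array([0.955, 0.01 , 2.012, 0.447, 1.059, 2.85 ]), (array([0.0151, 0.4019, 0.3228]), 'tilt', np.float64(22.93), 'az', np.float64(-49.9)))
(np.float64(8.6753801192334), arra
[... 241 characters left out ...]
t', np.float64(21.64), 'az', np.float64(-48.5)))
(np.float64(8.921185703446229), array([0.093, 0.347, 0.02 ]), -75.55806528547163, array([1.374, 0.32 , 1.661, 0.095, 1.073, 2.337]), array([-0.05 ,  0.07 ,  0.015]), 68.66159522514727, array([1.248, 0.38 , 2.062, 0.618, 0.567, 2.85 ]), (array([-0.0499,  0.484 ,  0.1794]), 'tilt', np.float64(21.99), 'az', np.float64(-52.2)))
(np.float64(10.120286703445691), array([ 0.024,  0.258, -0.103]), -69.09210827610629, array([1.128, 0.196, 1.51 , 0.105, 1.37 , 2.229]), array([-0.08 ,  0.104, -0.048]), 68.54834239250992, array([0.852, 0.013, 1.796, 0.37 , 1.277, 2.85 ]), (array([0.0924, 0.426 , 0.3888]), 'tilt', np.float64(20.7), 'az', np.float64(-52.7)))
```

Request:
move_arm([
  [[0.01,0.035,0,-7],[0.02,0.07,0,-14],[0.03,0.105,0,-21],[0.04,0.14,-0.01,-28],[0.05,0.17,-0.014,-35],[0.06,0.2,-0.014,-42],[0.075,0.235,-0.014,-49],[0.085,0.27,-0.014,-56],[0.095,0.305,-0.014,-63],[0.105,0.34,-0.014,-70],[0.114,0.369,-0.014,-77],[0.114,0.369,-0.014,-80],[0.114,0.369,-0.014,-80],[0.114,0.369,-0.014,-80]],
])

```text
t: 7.58
tcp_pos: [-0.0576, 0.536, 0.3193]
tool_rot: [0.892, -0.447, -0.051, -0.031]
force: [0.8, -0.4, -1.3]
finger_gap: 0.146
```

```bash
python3 st.py
```

```text
7.5833 [-0.0576  0.536   0.3193] q [1.4278 0.2785 1.6184 0.0849 1.1548 2.3266] F [ 0.8 -0.4 -1.3] T [-0.03 -0.04  0.  ] gap 0.146
-z [ 0.0639 -0.1009  0.9928] tilt 6.86 az -57.7
```

```bash
cat > plan3.py <<'E'
from goal import *
q0=manip.sense()["q"]
rng=np.random.default_rng(1); out=[]
for i in range(400):
    sh=rng.uniform(-.15,.15,3); t=rng.uniform(0,120)
    pt,Rt=target(q0,sh,t); q=solve(q0,pt,Rt,.55); pp,TT=FK(q)
    if pp[2]<.2: continue
    out.append((np.degrees(np.arccos(-TT[:,2]@N)).round(2),sh.round(3),round(t,1),q.round(3),info(q)))
out.sort(key=lambda o:o[0])
for o in out[:6]: print(o)
E
python3 plan3.py
```

```text
(np.float64(4.23), array([-0.097,  0.097, -0.06 ]), 76.3, array([1.253, 0.248, 2.072, 0.682, 0.67 , 2.85 ]), (array([-0.0802,  0.4731,  0.2381]), 'tilt', np.float64(27.54), 'az', np.float64(-50.3)))
(np.float64(4.96), array([-0.11 ,  0.111, -0.049]), 77.6, array([1.356, 0.313, 2.114, 0.807, 0.523, 2.85 ]), (array([-0.1165,  0.4758,  0.2088]), 'tilt', np.float64(28.27), 'az', np.float64(-52.7)))
(np.float64(5.68), array([-0.128,  0.048, -0.134]), 69.9, array([1.124, 0.128, 1.746, 0.439, 1.156, 2.85 ]), (array([-0.0053,  0.5062,  0.3686]), 'tilt', np.float64(24.38), 'az', np.float64(-45.0)))
(np.float64(5.71), array([-0.1 ,  0.13, -0.06]), 64.7, array([1.273, 0.177, 1.947, 0.5  , 0.896, 2.85 ]), (array([-0.0845,  0.472 ,  0.287 ]), 'tilt', np.float64(24.32), 'az', np.float64(-41.7)))
(np.float64(6.24), array([-0.091, -0.007, -0.034]), 73.7, array([1.139, 0.287, 1.872, 0.518, 0.862, 2.85 ]), (array([0.0012, 0.5277, 0.2633]), 'tilt', np.float64(24.53), 'az', np.float64(-49.8)))
(np.float64(6.63), array([-0.125, -0.012,  0.017]), 67.7, array([1.242, 0.397, 1.801, 0.511, 0.804, 2.85 ]), (array([-0.0295,  0.5731,  0.2295]), 'tilt', np.float64(23.65), 'az', np.float64(-47.4)))
```

Use the third candidate, roughly (-0.128, 0.048, -0.134, 72°). The tool stays high and in front.

Request:
move_arm([
  [[-0.012,0.004,-0.012,6],[-0.024,0.009,-0.024,12],[-0.035,0.013,-0.036,18],[-0.046,0.017,-0.048,24],[-0.058,0.022,-0.06,30],[-0.07,0.026,-0.072,36],[-0.082,0.03,-0.084,42],[-0.094,0.035,-0.096,48],[-0.105,0.039,-0.108,54],[-0.116,0.043,-0.12,60],[-0.128,0.048,-0.134,66],[-0.128,0.048,-0.134,72],[-0.128,0.048,-0.134,72]],
])

```text
t: 8.67
tcp_pos: [0.0221, 0.5127, 0.3878]
tool_rot: [-0.614, 0.774, 0.156, -0.026]
force: [0.6, -0.0, -1.7]
finger_gap: 0.146
```

```bash
python3 st.py; python3 plan3.py
```

```text
8.6667 [0.0221 0.5127 0.3878] q [1.1336 0.1507 1.6306 0.3166 1.279  2.855 ] F [ 0.6 -0.  -1.7] T [-0.16 -0.17 -0.02] gap 0.146
-z [ 0.2315 -0.2088  0.9502] tilt 18.17 az -42.1
(np.float64(0.29), array([-0.045,  0.144, -0.049]), 22.5, array([1.016, 0.099, 1.747, 0.551, 1.238, 2.85 ]), (array([0.0115, 0.5006, 0.3938]), 'tilt', np.float64(30.26), 'az', np.float64(-42.8)))
(np.float64(0.83), array([0.134, 0.139, 0.044]), 33.5, array([1.082, 0.083, 2.26 , 0.741, 0.784, 2.85 ]), (array([-0.0825,  0.3739,  0.2546]), 'tilt', np.float64(29.84), 'az', np.float64(-44.8)))
(np.float64(0.9), array([-0.08 ,  0.105,  0.064]), 24.1, array([1.122, 0.31 , 1.803, 0.632, 0.944, 2.85 ]), (array([-0.0062,  0.562 ,  0.2853]), 'tilt', np.float64(30.43), 'az', np.float64(-44.8)))
(np.float64(1.02), array([0.042, 0.106, 0.028]), 31.2, array([1.005, 0.121, 2.058, 0.648, 0.946, 2.85 ]), (array([-0.0204,  0.4386,  0.2909]), 'tilt', np.float64(30.11), 'az', np.float64(-45.2)))
(np.float64(1.47), array([0.15 , 0.136, 0.05 ]), 36.6, array([1.119, 0.117, 2.32 , 0.818, 0.688, 2.85 ]), (array([-0.0962,  0.3629,  0.2349]), 'tilt', np.float64(29.6), 'az', np.float64(-46.0)))
(np.float64(1.54), array([-0.11 ,  0.092,  0.032]), 25.8, array([1.064, 0.298, 1.738, 0.614, 1.03 , 2.85 ]), (array([0.0273, 0.572 , 0.3112]), 'tilt', np.float64(31.01), 'az', np.float64(-45.5)))
```

Request:
move_arm([
  [[-0.006,0.02,-0.007,4],[-0.012,0.04,-0.014,8],[-0.018,0.06,-0.021,12],[-0.024,0.08,-0.028,16],[-0.03,0.1,-0.035,20],[-0.036,0.12,-0.042,24],[-0.045,0.144,-0.049,26],[-0.045,0.144,-0.049,26],[-0.045,0.144,-0.049,26]],
])

```text
t: 9.42
tcp_pos: [0.0977, 0.41, 0.3462]
tool_rot: [-0.444, 0.876, 0.178, -0.064]
force: [1.0, 0.0, -1.2]
finger_gap: 0.143
```

```bash
python3 st.py; python3 plan3.py
```

```text
9.4167 [0.0977 0.41   0.3462] q [0.7917 0.065  1.8721 0.4047 1.241  2.855 ] F [ 1.   0.  -1.2] T [-0.15 -0.19  0.03] gap 0.143
-z [ 0.2714 -0.2553  0.928 ] tilt 21.88 az -43.2
(np.float64(1.23), array([-0.009,  0.148,  0.06 ]), 6.9, array([0.968, 0.186, 1.975, 0.627, 0.974, 2.85 ]), (array([0.0189, 0.47  , 0.2881]), 'tilt', np.float64(29.6), 'az', np.float64(-45.5)))
(np.float64(1.74), array([-0.048,  0.112, -0.024]), 9.8, array([0.768, 0.093, 1.845, 0.536, 1.25 , 2.85 ]), (array([0.0986, 0.4442, 0.3599]), 'tilt', np.float64(29.0), 'az', np.float64(-46.1)))
(np.float64(2.07), array([ 0.001,  0.131, -0.089]), 16.4, array([ 0.575, -0.103,  1.886,  0.515,  1.471,  2.85 ]), (array([0.0926, 0.3609, 0.4148]), 'tilt', np.float64(29.81), 'az', np.float64(-47.3)))
(np.float64(2.26), array([ 0.14 ,  0.148, -0.137]), 99.2, array([-0.947, -0.75 ,  1.726, -0.142,  2.65 ,  2.85 ]), (array([-0.0119,  0.1735,  0.575 ]), 'tilt', np.float64(28.26), 'az', np.float64(-46.1)))
(np.float64(2.28), array([ 0.085,  0.139, -0.076]), 16.3, array([ 0.481, -0.3  ,  1.994,  0.482,  1.59 ,  2.85 ]), (array([0.0321, 0.2931, 0.4215]), 'tilt', np.float64(28.75), 'az', np.float64(-47.1)))
(np.float64(2.52), array([-0.073,  0.079,  0.059]), 15.4, array([0.824, 0.264, 1.938, 0.624, 0.987, 2.85 ]), (array([0.0972, 0.4758, 0.2668]), 'tilt', np.float64(29.33), 'az', np.float64(-48.1)))
```

Run:
```python
from goal import *
D=data()
for (i,sh,t) in ((-2,[-.045,.144,-.049],26),(-3,[-.128,.048,-.134],72)):
  q0=np.array(D[i][0])
  for w in (.4,.55,.7,.85,1,1.3):
    pt,Rt=target(q0,sh,t);q=solve(q0,pt,Rt,w);print(w,q.round(3),info(q))
```

```text
0.4 [1.063 0.104 1.739 0.645 1.202 2.85 ] (array([-0.0198,  0.5258,  0.4082]), 'tilt', np.float64(35.39), 'az', np.float64(-43.7))
0.55 [0.99  0.096 1.791 0.58  1.206 2.85 ] (array([0.0142, 0.4938, 0.3826]), 'tilt', np.float64(31.4), 'az', np.float64(-43.8))
0.7 [0.924 0.079 1.829 0.523 1.219 2.85 ] (array([0.041 , 0.4633, 0.3686]), 'tilt', np.float64(28.19), 'az', np.float64(-43.8))
0.85 [0.868 0.057 1.853 0.477 1.24  2.85 ] (array([0.0605, 0.437 , 0.3634]), 'tilt', np.float64(25.77), 'az', np.float64(-43.8))
1 [0.823 0.034 1.867 0.441 1.264 2.85 ] (array([0.0739, 0.4158, 0.3631]), 'tilt', np.float64(24.0), 'az', np.float64(-43.6))
1.3 [ 0.763 -0.004  1.88   0.394  1.307  2.85 ] (array([0.0889, 0.3866, 0.3676]), 'tilt', np.float64(21.79), 'az', np.float64(-43.3))
0.4 [1.214 0.149 1.714 0.547 1.11  2.85 ] (array([-0.0592,  0.5436,  0.3852]), 'tilt', np.float64(30.6), 'az', np.float64(-44.3))
0.55 [1.11  0.125 1.781 0.463 1.124 2.85 ] (array([-0.0046,  0.5016,  0.3601]), 'tilt', np.float64(25.33), 'az', np.float64(-46.0))
0.7 [1.005 0.077 1.823 0.379 1.169 2.85 ] (array([0.0412, 0.4552, 0.3557]), 'tilt', np.float64(20.69), 'az', np.float64(-47.8))
0.85 [0.912 0.013 1.842 0.307 1.239 2.85 ] (array([0.0733, 0.4104, 0.3666]), 'tilt', np.float64(16.97), 'az', np.float64(-49.7))
1 [ 0.842 -0.047  1.848  0.255  1.306  2.85 ] (array([0.0908, 0.3739, 0.3813]), 'tilt', np.float64(14.3), 'az', np.float64(-51.4))
1.3 [ 0.764 -0.127  1.851  0.197  1.396  2.85 ] (array([0.1029, 0.3297, 0.402 ]), 'tilt', np.float64(11.24), 'az', np.float64(-53.7))
```

```bash
sed -e 's/solve(q1,pt,Rt,.55)/solve(q1,pt,Rt,1.0)/' -e 's/uniform(0.9,1.7)/uniform(1.0,1.65)/' -e 's/uniform(20,110)/uniform(20,70)/' plan2.py > plan4.py; python3 plan4.py
```

```text
(array([0.0977, 0.41  , 0.3462]), 'tilt', np.float64(21.88), 'az', np.float64(-43.2))
299
(np.float64(2.849007263740969), array([-0.02 ,  0.161,  0.051]), -55.21498251705971, array([1.209, 0.176, 1.699, 0.388, 1.144, 2.308]), array([-0.001,  0.116, -0.02 ]), 69.68718434711823, array([1.039, 0.207, 2.258, 0.772, 0.693, 2.85 ]), (array([-0.0475,  0.3914,  0.2169]), 'tilt', np.float64(27.55), 'az', np.float64(-46.2)))
(np.float64(2.8875048052071386), array([-0.05 ,  0.145,  0.126]), -37.27867495843426, array([1.215, 0.314, 1.731, 0.424, 0.986, 2.551]), array([-0.027,  0.091, -0.04 ]), 43.1541019277162, array([1.092, 0.317, 2.039, 0.691, 0.755, 2.85 ]), (array([-0.0168,  0.4822,  0.2188]), 'tilt', np.float64(27.31), 'az', np.float64(-45.4)))
(np.float64(3.507249798343595), array([-0.1  ,  0.166,  0.05 ]), -25.836991012983397, array([1.175, 0.282, 1.533, 0.382, 1.211, 2.812]), array([-0.088, -0.085, -0.097]), 44.02726582397617, array([0.629, 0.282, 1.745, 0.513, 1.213, 2.85 ]), (array([0.222, 0.463, 0.308]), 'tilt', np.float64(27.53), 'az', np.float64(-48.3)))
(np.float64(3.70044635695253
[... 249 characters left out ...]
lt', np.float64(26.66), 'az', np.float64(-46.5)))
(np.float64(3.7114659215658095), array([-0.058,  0.02 , -0.017]), -24.3861382052945, array([0.838, 0.133, 1.715, 0.396, 1.306, 2.508]), array([-0.066,  0.078,  0.028]), 45.5912414891915, array([0.687, 0.235, 2.034, 0.579, 0.981, 2.85 ]), (array([0.1229, 0.414 , 0.2496]), 'tilt', np.float64(27.07), 'az', np.float64(-47.9)))
(np.float64(3.821902506004715), array([-0.045,  0.161,  0.02 ]), -48.36541285443695, array([1.171, 0.171, 1.62 , 0.379, 1.236, 2.425]), array([-0.02 , -0.031,  0.078]), 67.65613826456514, array([0.967, 0.424, 2.072, 0.777, 0.682, 2.85 ]), (array([0.0405, 0.4791, 0.1716]), 'tilt', np.float64(27.06), 'az', np.float64(-48.3)))
```

Request:
move_arm([
  [[-0.01,0.03,0.02,-7],[-0.02,0.06,0.04,-14],[-0.03,0.09,0.06,-21],[-0.04,0.12,0.08,-28],[-0.05,0.145,0.09,-35],[-0.05,0.145,0.09,-40],[-0.05,0.145,0.09,-40]],
])

```text
t: 10.0
tcp_pos: [-0.0059, 0.5512, 0.3175]
tool_rot: [0.717, -0.671, -0.189, 0.0]
force: [0.9, -0.9, -1.5]
finger_gap: 0.149
```

```bash
python3 st.py; sed -e 's/,.55)/,1.0)/' plan3.py > plan5.py;python3 plan5.py
```

```text
10.0 [-0.0059  0.5512  0.3175] q [1.1887 0.2637 1.7029 0.4061 1.0686 2.5152] F [ 0.9 -0.9 -1.5] T [-0.17 -0.15 -0.  ] gap 0.149
-z [ 0.2715 -0.2531  0.9286] tilt 21.79 az -43.0
(np.float64(2.13), array([-0.103,  0.077, -0.056]), 43.3, array([0.992, 0.27 , 1.878, 0.59 , 0.974, 2.85 ]), (array([0.042 , 0.5103, 0.2768]), 'tilt', np.float64(28.03), 'az', np.float64(-44.9)))
(np.float64(2.32), array([-0.146,  0.12 , -0.14 ]), 37.8, array([0.932, 0.144, 1.705, 0.504, 1.268, 2.85 ]), (array([0.0699, 0.5038, 0.3832]), 'tilt', np.float64(27.69), 'az', np.float64(-43.6)))
(np.float64(2.46), array([-0.051,  0.087, -0.059]), 54.4, array([0.982, 0.286, 2.1  , 0.727, 0.773, 2.85 ]), (array([0.009 , 0.455 , 0.2212]), 'tilt', np.float64(28.51), 'az', np.float64(-47.2)))
(np.float64(2.49), array([-0.141,  0.082,  0.067]), 35.6, array([1.218, 0.483, 1.779, 0.644, 0.782, 2.85 ]), (array([-0.0266,  0.6027,  0.2012]), 'tilt', np.float64(27.55), 'az', np.float64(-44.1)))
(np.float64(2.61), array([-0.034,  0.114, -0.05 ]), 55.6, array([1.072, 0.313, 2.164, 0.818, 0.665, 2.85 ]), (array([-0.0313,  0.4467,  0.2011]), 'tilt', np.float64(28.42), 'az', np.float64(-47.4)))
(np.float64(2.66), array([-0.13 ,  0.03 , -0.015]), 40.7, array([1.033, 0.372, 1.778, 0.581, 0.954, 2.85 ]), (array([0.0558, 0.5621, 0.2558]), 'tilt', np.float64(27.45), 'az', np.float64(-44.8)))
```

Take the first candidate, with a little extra turn.

Request:
move_arm([
  [[-0.015,0.011,-0.008,7],[-0.03,0.022,-0.016,14],[-0.045,0.033,-0.024,21],[-0.06,0.044,-0.032,28],[-0.075,0.055,-0.04,35],[-0.09,0.066,-0.048,42],[-0.103,0.077,-0.056,48],[-0.103,0.077,-0.056,50],[-0.103,0.077,-0.056,50],[-0.103,0.077,-0.056,50]],
])

```text
t: 10.83
tcp_pos: [0.0326, 0.5278, 0.2872]
tool_rot: [-0.422, 0.865, 0.26, -0.082]
force: [-0.5, 0.3, -0.6]
finger_gap: 0.147
```

```bash
python3 st.py; python3 plan5.py
```

```text
10.8333 [0.0326 0.5278 0.2872] q [0.9991 0.2718 1.8699 0.6654 0.9712 2.855 ] F [-0.5  0.3 -0.6] T [-0.3  -0.26 -0.  ] gap 0.147
-z [ 0.3616 -0.3799  0.8514] tilt 31.64 az -46.4
(np.float64(2.33), array([ 0.118, -0.023,  0.027]), 2.9, array([1.022, 0.209, 2.162, 0.796, 0.788, 2.725]), (array([-0.0358,  0.4347,  0.2431]), 'tilt', np.float64(31.64), 'az', np.float64(-46.4)))
(np.float64(2.33), array([ 0.149, -0.077, -0.073]), 8.8, array([ 0.662, -0.022,  2.205,  0.623,  1.107,  2.721]), (array([0.0181, 0.3459, 0.2978]), 'tilt', np.float64(31.64), 'az', np.float64(-46.4)))
(np.float64(2.33), array([ 0.118, -0.024, -0.071]), 2.4, array([ 0.851, -0.   ,  2.081,  0.628,  1.096,  2.821]), (array([0.0007, 0.3979, 0.3256]), 'tilt', np.float64(31.64), 'az', np.float64(-46.4)))
(np.float64(2.33), array([ 0.141, -0.148, -0.019]), 34.1, array([0.551, 0.212, 2.327, 0.73 , 0.878, 2.824]), (array([0.0521, 0.3361, 0.216 ]), 'tilt', np.float64(31.64), 'az', np.float64(-46.4)))
(np.float64(2.33), array([-0.04 , -0.145, -0.019]), 5.7, array([0.694, 0.385, 1.9  , 0.666, 1.011, 2.619]), (array([0.1641, 0.4777, 0.2306]), 'tilt', np.float64(31.64), 'az', np.float64(-46.4)))
(np.float64(2.33), array([ 0.033, -0.073, -0.114]), 4.1, array([0.684, 0.089, 1.922, 0.586, 1.238, 2.761]), (array([0.103 , 0.4221, 0.344 ]), 'tilt', np.float64(31.64), 'az', np.float64(-46.4)))
```

```bash
cat > plan6.py <<'E'
from goal import *
q0=manip.sense()["q"]; p,T=FK(q0)
rng=np.random.default_rng(3); out=[]
for i in range(700):
    az=rng.uniform(0.0,1.7); rr=rng.uniform(.4,.85); z=rng.uniform(.27,.7)
    sh1=T.T@(np.array([rr*np.cos(az),rr*np.sin(az),z])-p); t1=-rng.uniform(0,100)
    pt,Rt=target(q0,sh1,t1); q1=solve(q0,pt,Rt,1.)
    if np.linalg.norm(FK(q1)[0]-pt)>.002 or q1[5]>2.83: continue
    sh2=rng.uniform(-.12,.12,3); t2=rng.uniform(0,40)
    pt,Rt=target(q1,sh2,t2); q=solve(q1,pt,Rt,1.)
    pp,TT=FK(q); ang=np.degrees(np.arccos(-TT[:,2]@N)); out.append((ang,sh1.round(3),t1,FK(q1)[0].round(3),q1.round(3),sh2.round(3),t2,q.round(3),info(q)))
out.sort(key=lambda o:o[0]); print(len(out))
for o in out[:8]: print(o)
E
python3 plan6.py
```

```text
586
(np.float64(2.307236662400186), array([-0.137, -0.495, -0.579]), -5.363503347336696, array([0.668, 0.162, 0.534]), array([-0.076,  0.66 ,  0.527,  0.5  ,  2.318,  2.34 ]), array([-0.112,  0.064, -0.013]), 15.472272553111992, array([0.055, 0.718, 0.321, 0.613, 2.377, 2.85 ]), (array([0.6721, 0.2638, 0.5708]), 'tilt', np.float64(31.36), 'az', np.float64(-46.8)))
(np.float64(2.3318652088776273), array([ 0.018, -0.698, -0.416]), -40.702135340916556, array([0.652, 0.001, 0.278]), array([-0.289,  0.733,  1.031,  0.276,  1.857,  1.247]), array([ 0.117, -0.076, -0.116]), 15.093301037578204, array([-0.407,  0.983,  0.427,  0.264,  2.23 ,  1.488]), (array([ 0.7609, -0.142 ,  0.3043]), 'tilt', np.float64(31.64), 'az', np.float64(-46.4)))
(np.float64(2.331865214956934), array([-0.013, -0.25 , -0.629]), -8.147758304022389, array([0.439, 0.172, 0.694]), array([-0.09 ,  0.239,  0.816,  0.565,  2.439,  2.373]), array([ 0.022,  0.085, -0.007]), 9.362528760127319, array([-0.077,  0.127,  0.842,  0.63 ,  2.504,  2.628]), (array([0.3649, 0.1848, 0.7393]), 'tilt', np.float64(31.64), 'az', np.float64(
[... 1113 characters left out ...]
85994), array([-0.077, -0.616, -0.528]), -28.949437660363287, array([0.696, 0.074, 0.423]), array([-0.184,  0.721,  0.682,  0.38 ,  2.167,  1.69 ]), array([ 0.024, -0.111,  0.015]), 27.86693635299901, array([-0.192,  0.947,  0.379,  0.398,  2.241,  2.203]), (array([0.7854, 0.0494, 0.3561]), 'tilt', np.float64(31.64), 'az', np.float64(-46.4)))
(np.float64(2.331865317018931), array([-0.287, -0.546, -0.47 ]), -64.2368195318534, array([0.758, 0.293, 0.426]), array([0.084, 0.925, 0.255, 0.553, 2.25 , 1.486]), array([-0.019,  0.046,  0.043]), 12.634733902219066, array([0.102, 0.773, 0.621, 0.488, 2.056, 1.597]), (array([0.6962, 0.3028, 0.4061]), 'tilt', np.float64(31.64), 'az', np.float64(-46.4)))
```

Run:
```python
from goal import *
q0=manip.sense()["q"]; p,T=FK(q0)
sh=T.T@(np.array([.45,.2,.42])-p); print(sh.round(4))
pt,Rt=target(q0,sh,-140);q=solve(q0,pt,Rt,1.);print(q.round(3),info(q))
pt,Rt=target(q,[0,0,0],-140);q=solve(q,pt,Rt,1.);print(q.round(3),info(q))
```

```text
[-0.0199 -0.3846 -0.3886]
[-0.037  0.309  1.404  0.388  1.825 -0.225] (array([0.45, 0.2 , 0.42]), 'tilt', np.float64(31.64), 'az', np.float64(-46.4))
[-0.037  0.309  1.404  0.388  1.825 -2.669] (array([0.45, 0.2 , 0.42]), 'tilt', np.float64(31.64), 'az', np.float64(-46.4))
```

Request:
move_arm([
  [[-0.001,-0.02,-0.02,-7],[-0.002,-0.04,-0.04,-14],[-0.003,-0.06,-0.06,-21],[-0.004,-0.08,-0.08,-28],[-0.005,-0.1,-0.1,-35],[-0.006,-0.12,-0.12,-42],[-0.007,-0.14,-0.14,-49],[-0.008,-0.16,-0.16,-56],[-0.009,-0.18,-0.18,-63],[-0.01,-0.2,-0.2,-70],[-0.011,-0.22,-0.22,-77],[-0.012,-0.24,-0.24,-84],[-0.013,-0.26,-0.26,-91],[-0.014,-0.28,-0.28,-98],[-0.015,-0.3,-0.3,-105],[-0.016,-0.32,-0.32,-112],[-0.017,-0.34,-0.34,-119],[-0.018,-0.36,-0.36,-126],[-0.02,-0.385,-0.388,-133],[-0.02,-0.385,-0.388,-140]],
])

```text
t: 12.5
tcp_pos: [0.4555, 0.1948, 0.4197]
tool_rot: [0.958, 0.098, -0.162, -0.215]
force: [0.2, 0.7, -1.6]
finger_gap: 0.146
```

Request:
move_arm([
  [[0,0,0,-7],[0,0,0,-14],[0,0,0,-21],[0,0,0,-28],[0,0,0,-35],[0,0,0,-42],[0,0,0,-49],[0,0,0,-56],[0,0,0,-63],[0,0,0,-70],[0,0,0,-77],[0,0,0,-84],[0,0,0,-91],[0,0,0,-98],[0,0,0,-105],[0,0,0,-112],[0,0,0,-119],[0,0,0,-126],[0,0,0,-132],[0,0,0,-136]],
])

```text
t: 14.17
tcp_pos: [0.455, 0.1929, 0.4193]
tool_rot: [0.269, 0.925, 0.139, -0.231]
force: [0.3, -1.0, -1.0]
finger_gap: 0.148
```

```bash
python3 st.py
cat > plan7.py <<'E'
from goal import *
q0=manip.sense()["q"]
rng=np.random.default_rng(1); out=[]
for i in range(300):
    sh=rng.uniform(-.06,.06,3); t=-rng.uniform(0,40)
    pt,Rt=target(q0,sh,t); q=solve(q0,pt,Rt,1.); pp,TT=FK(q)
    out.append((np.degrees(np.arccos(-TT[:,2]@N)).round(2),sh.round(3),round(t,1),q.round(3),info(q)))
out.sort(key=lambda o:o[0])
for o in out[:5]: print(o)
for t in (-20,-30,-40):
    pt,Rt=target(q0,[0,0,0],t); q=solve(q0,pt,Rt,1.); print(t,q.round(3),info(q))
E
python3 plan7.py
```

```text
14.1667 [0.455  0.1929 0.4193] q [-0.051   0.3112  1.4004  0.3841  1.8214 -2.6045] F [ 0.3 -1.  -1. ] T [-0.24 -0.24 -0.06] gap 0.148
-z [ 0.3526 -0.3815  0.8545] tilt 31.29 az -47.3
(np.float64(0.81), array([-0.051, -0.041,  0.057]), -36.5, array([ 0.216,  0.355,  1.252,  0.445,  1.812, -2.85 ]), (array([0.452 , 0.3365, 0.4472]), 'tilt', np.float64(29.82), 'az', np.float64(-44.8)))
(np.float64(0.89), array([-0.046, -0.045,  0.057]), -32.9, array([ 0.181,  0.345,  1.304,  0.433,  1.788, -2.85 ]), (array([0.4489, 0.3153, 0.433 ]), 'tilt', np.float64(29.89), 'az', np.float64(-44.9)))
(np.float64(0.91), array([-0.04 , -0.051,  0.045]), -34.7, array([ 0.189,  0.325,  1.278,  0.441,  1.826, -2.85 ]), (array([0.4426, 0.3192, 0.4545]), 'tilt', np.float64(29.95), 'az', np.float64(-45.0)))
(np.float64(0.92), array([-0.032, -0.056,  0.032]), -38.0, array([ 0.212,  0.304,  1.238,  0.456,  1.872, -2.85 ]), (array([0.4329, 0.3306, 0.4825]), 'tilt', np.float64(30.02), 'az', np.float64(-45.0)))
(np.float64(0.92), array([-0.03 , -0.033,  0.058]), -36.2, array([ 0.225,  0.329,  1.287,  0.447,  1.797, -2.85 ]), (array([0.4352, 0.3384, 0.4484]), 'tilt', np.float64(29.82), 'az', np.float64(-45.0)))
-20 [ 0.015  0.318  1.337  0.408  1.849 -2.85 ] (array([0.4608, 0.228 , 0.4386]), 'tilt', np.float64(31.07), 'az', np.float64(-46.8))
-30 [ 0.118  0.328  1.224  0.447  1.902 -2.85 ] (array([0.4634, 0.2856, 0.4761]), 'tilt', np.float64(30.81), 'az', np.float64(-46.1))
-40 [ 0.208  0.342  1.09   0.489  1.974 -2.85 ] (array([0.4615, 0.3384, 0.5216]), 'tilt', np.float64(30.85), 'az', np.float64(-45.6))
```

Request:
move_arm([
  [[-0.01,-0.008,0.011,-7],[-0.02,-0.016,0.022,-14],[-0.03,-0.024,0.033,-21],[-0.04,-0.032,0.044,-28],[-0.05,-0.041,0.057,-35],[-0.05,-0.041,0.057,-40],[-0.05,-0.041,0.057,-40],[-0.05,-0.041,0.057,-40]],
])

```text
t: 14.83
tcp_pos: [0.4581, 0.3036, 0.4183]
tool_rot: [0.047, 0.968, 0.157, -0.189]
force: [0.6, 0.9, -1.0]
finger_gap: 0.147
```

```bash
python3 st.py
python3 - <<'E'
from goal import *
q0=manip.sense()["q"]; p,T=FK(q0); print("ang",np.degrees(np.arccos(-T[:,2]@N)))
print("q6 at neck psi0 .64; bar psi now?")
W=manip.snapshot("wrist");cv2.imwrite("pics/w5.png",W["img"][:,:,::-1])
S=manip.snapshot("scene");cv2.imwrite("pics/s5.png",S["img"][:,:,::-1])
E
```

```text
14.8333 [0.4581 0.3036 0.4183] q [ 0.1731  0.3627  1.306   0.3963  1.7749 -2.8507] F [ 0.6  0.9 -1. ] T [-0.17 -0.22  0.04] gap 0.147
-z [ 0.3508 -0.3224  0.8792] tilt 28.45 az -42.6
ang 1.562949096782002
q6 at neck psi0 .64; bar psi now?
```

View pics/w5.png

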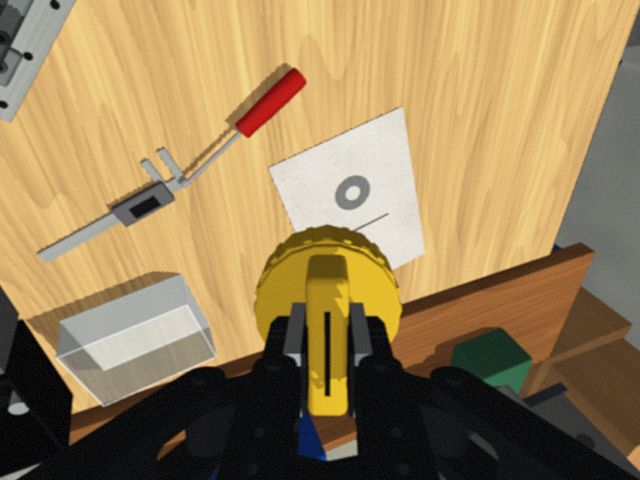

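View pics/s5.png

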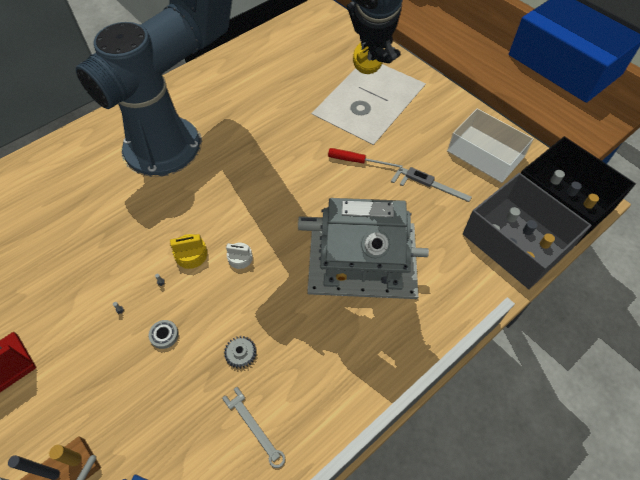

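Run:
```python
from goal import *
W=manip.snapshot("wrist"); s=manip.sense(); M=R.from_quat(s["tool_rot"]).as_matrix(); p=s["tcp_pos"]
print("proj of cap-top-bar centre expected",proj(W,p+M@[0,0,-.0142]), "slot ctr obs (327.5,353.5), bar ends?",proj(W,[p+M@[0,-.026,-.0142],p+M@[0,.026,-.0142],p+M@[0,-.016,-.0142],p+M@[0,.016,-.0142]]))
u=[]
for th in np.linspace(0,2*np.pi,24,endpoint=False): u.append(p+M@[.029*np.cos(th),.029*np.sin(th),.0118])
print("disc top ext",proj(W,np.array(u)).min(0),proj(W,np.array(u)).max(0))
q0=s["q"]; pf,T=FK(q0)
a=np.degrees(np.arccos(-T[:,2]@N));print(a)
tgt=MOUTH+N*.0625; sh=T.T@(tgt-pf); print("sh",sh.round(4))
for t in (100,110,120,130):
    pt,Rt=target(q0,sh,t);q=solve(q0,pt,Rt,1.);print(t,q.round(3),info(q))
```

```text
proj of cap-top-bar centre expected [[324.03470432 351.38913221]] slot ctr obs (327.5,353.5), bar ends? [[323.97428888 278.22208183]
 [324.08850446 416.54462866]
 [323.99838442 307.40335396]
 [324.06852425 392.34728079]]
disc top ext [249.71833827 243.03167424] [399.39089554 377.96214569]
1.6460683758608832
sh [-0.3059 -0.1912  0.026 ]
100 [-0.102  0.836  0.934  0.295  1.771 -1.404] (array([0.704 , 0.1219, 0.2253]), 'tilt', np.float64(28.36), 'az', np.float64(-42.7))
110 [-0.102  0.836  0.934  0.295  1.771 -1.229] (array([0.704 , 0.1219, 0.2253]), 'tilt', np.float64(28.36), 'az', np.float64(-42.7))
120 [-0.102  0.836  0.934  0.295  1.771 -1.055] (array([0.704 , 0.1219, 0.2253]), 'tilt', np.float64(28.36), 'az', np.float64(-42.7))
130 [-0.102  0.836  0.934  0.295  1.771 -0.88 ] (array([0.704 , 0.1219, 0.2253]), 'tilt', np.float64(28.36), 'az', np.float64(-42.7))
```

Request:
move_arm([
  [[-0.02,-0.012,-0.01,7],[-0.04,-0.025,-0.02,14],[-0.06,-0.037,-0.03,21],[-0.08,-0.05,-0.04,28],[-0.1,-0.062,-0.04,35],[-0.12,-0.075,-0.04,42],[-0.14,-0.087,-0.04,49],[-0.16,-0.1,-0.04,56],[-0.18,-0.112,-0.04,63],[-0.2,-0.125,-0.04,70],[-0.22,-0.137,-0.035,77],[-0.24,-0.15,-0.031,84],[-0.26,-0.162,-0.031,91],[-0.28,-0.175,-0.031,98],[-0.295,-0.184,-0.031,105],[-0.306,-0.191,-0.031,112],[-0.306,-0.191,-0.031,118],[-0.306,-0.191,-0.02,122],[-0.306,-0.191,-0.01,124],[-0.306,-0.191,-0.01,124]],
])

```text
t: 16.65
tcp_pos: [0.7147, 0.1083, 0.2539]
tool_rot: [0.877, 0.411, -0.095, -0.228]
force: [-0.6, 0.0, -1.6]
finger_gap: 0.146
```

```bash
python3 st.py
cat > nk.py <<'E'
from goal import *
import sys
s=manip.sense();M=R.from_quat(s["tool_rot"]).as_matrix();p=s["tcp_pos"]
y=np.array([N[1],-N[0],0]);y/=np.linalg.norm(y);B=np.c_[np.cross(y,N),y,N]
r=B.T@(p-MOUTH);print("TCP in neck frame mm (x,y,out):",(1e3*r).round(2),"cap_mid out",(1e3*(r[2]-.01205)).round(2),"ang",np.degrees(np.arccos(-M[:,2]@N)).round(2),"leanerr in frame",np.degrees(B.T@(-M[:,2]-N)).round(2)[:2])
print("to axis (tool xyz):",(M.T@(MOUTH+N*r[2]-p)).round(4),"q6",s["q"][5].round(3), "F neckframe",(B.T@s["force"]).round(1))
E
python3 nk.py
python3 - <<'E'
from h import *
for n in("scene","top","wrist"):
    d=manip.snapshot(n)
    cv2.imwrite(f"pics/{n}6.png",d["img"][:,:,::-1])
    if n=="scene": crop(d["img"],290,150,160,120,5,"pics/s6c.png")
    if n=="top": crop(d["img"],240,130,120,100,6,"pics/t6c.png")
E
```

```text
16.65 [0.7147 0.1083 0.2539] q [-0.1178  0.8334  0.863   0.2945  1.8514 -0.9706] F [-0.6  0.  -1.6] T [-0.21 -0.17 -0.  ] gap 0.146
-z [ 0.3544 -0.3228  0.8776] tilt 28.65 az -42.3
TCP in neck frame mm (x,y,out): [-0.54  2.66 95.86] cap_mid out 83.81 ang 1.4 leanerr in frame [ 1.36 -0.4 ]
to axis (tool xyz): [ 0.0027 -0.0004 -0.    ] q6 -0.971 F neckframe [-0.4  0.4 -1.6]
```

View pics/s6c.png

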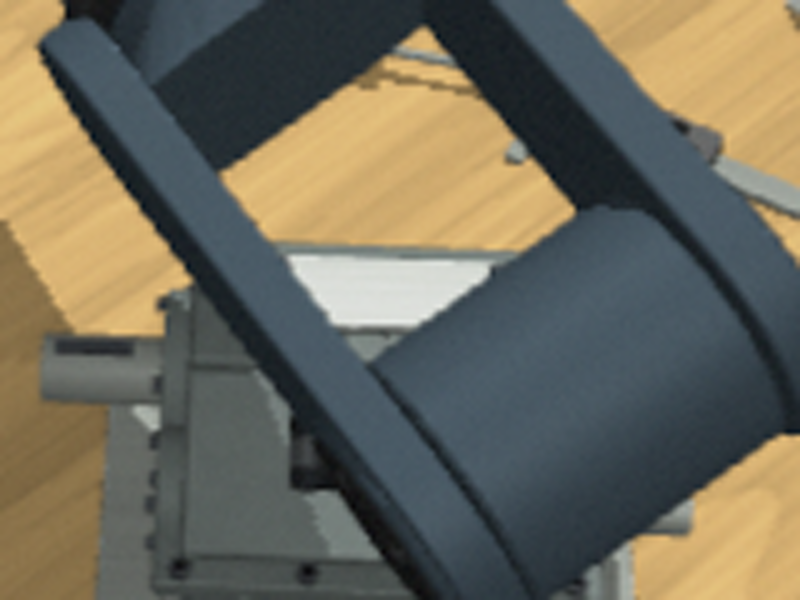

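View pics/wrist6.png

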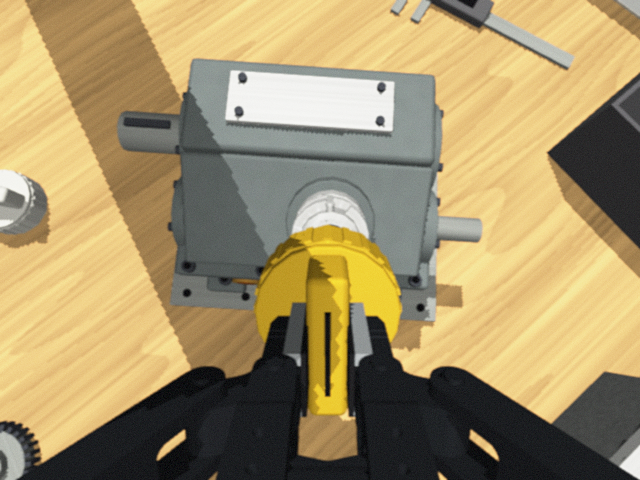

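View pics/t6c.png

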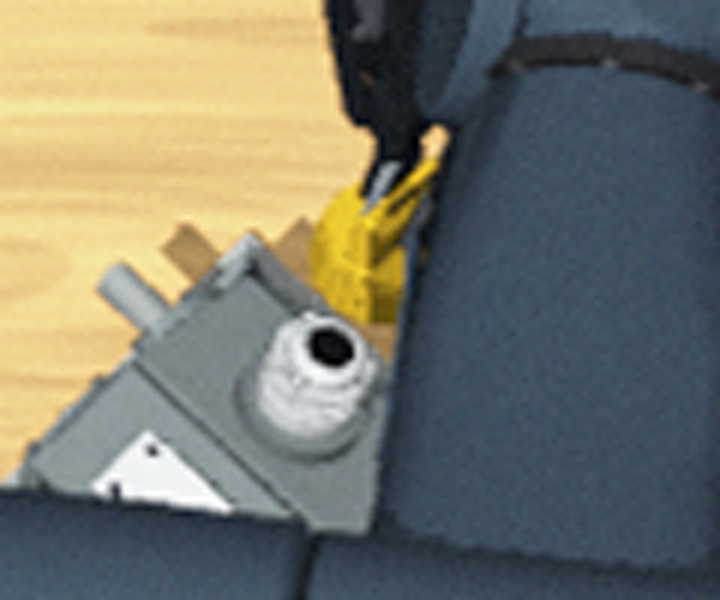

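Run:
```python
from goal import *
y=np.array([N[1],-N[0],0]);y/=np.linalg.norm(y);B=np.c_[np.cross(y,N),y,N]
for n,x0,y0,w,h,k in(("wrist",230,150,200,150,4),("top",270,160,60,60,10)):
    d=manip.snapshot(n); im=cv2.resize(d["img"][y0:y0+h,x0:x0+w,::-1],None,fx=k,fy=k,interpolation=cv2.INTER_CUBIC)
    for r,o,c in((15,0,(0,0,255)),(18,-3,(0,200,0)),(18,-17,(255,0,0)),(23,-9.5,(255,0,255))):
        th=np.linspace(0,2*np.pi,60); Q=MOUTH+(B@np.c_[r*np.cos(th),r*np.sin(th),o+0*th].T/1e3).T
        uv=((proj(d,Q)+.5-[x0,y0])*k).astype(np.int32); cv2.polylines(im,[uv],True,c,1)
    cv2.imwrite(f"pics/ov_{n}.png",im)
```

```text
(no output)
```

View pics/ov_wrist.png

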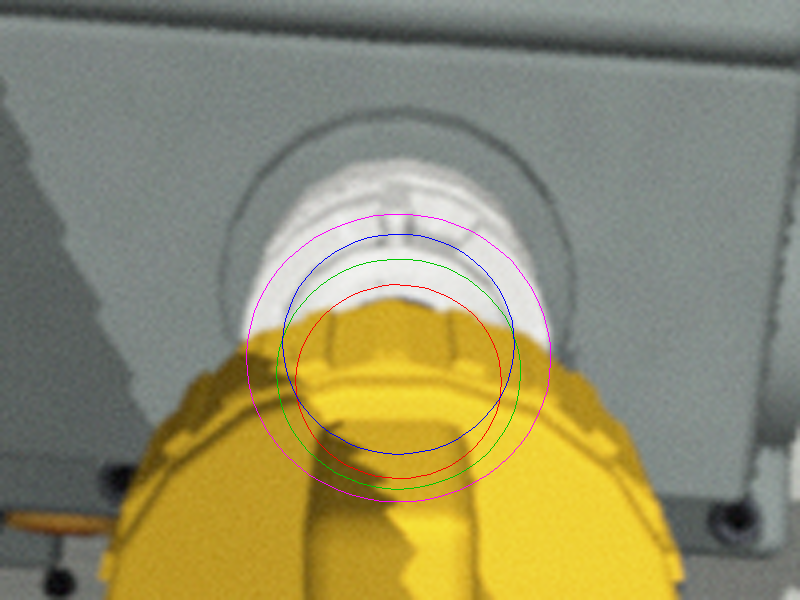

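View pics/ov_top.png

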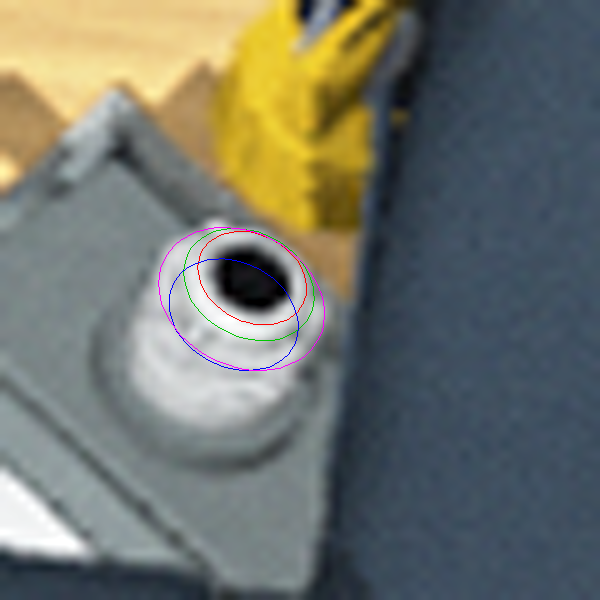

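Run:
```python
from goal import *
y=np.array([N[1],-N[0],0]);y/=np.linalg.norm(y);B=np.c_[np.cross(y,N),y,N]
d=manip.snapshot("wrist");x0,y0,w,h,k=280,180,100,55,8
g=d["img"].astype(float).mean(2)[y0:y0+h,x0:x0+w]; g=np.clip((g-130)/(255-130),0,1)**2*255
im=cv2.cvtColor(cv2.resize(g.astype(np.uint8),None,fx=k,fy=k,interpolation=cv2.INTER_CUBIC),cv2.COLOR_GRAY2BGR)
for r,o,c in((15,0,(0,0,255)),(10.7,0,(0,255,255)),(18,-3,(0,200,0)),(23,-9.5,(255,0,255)),(23,-17,(255,0,0)),(21.,-3.5,(0,128,255))):
        th=np.linspace(0,2*np.pi,60); Q=MOUTH+(B@np.c_[r*np.cos(th),r*np.sin(th),o+0*th].T/1e3).T
        uv=((proj(d,Q)+.5-[x0,y0])*k).astype(np.int32); cv2.polylines(im,[uv],True,c,1)
cv2.imwrite("pics/ovw2.png",im)
```

```text
(no output)
```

View pics/ovw2.png

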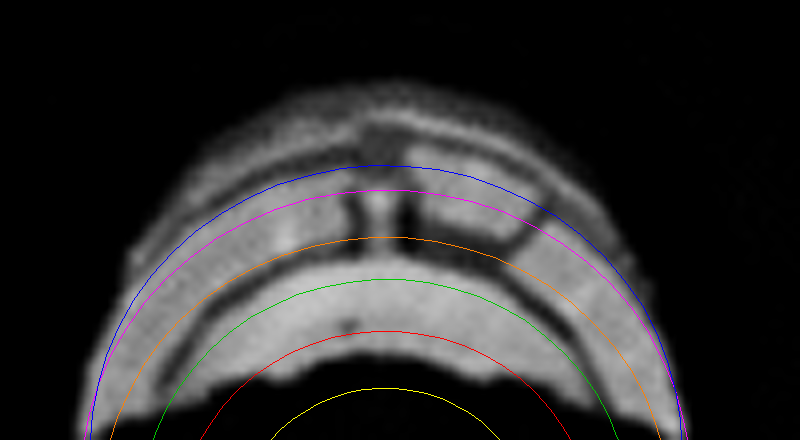

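```bash
cat > to.py <<'E'
from goal import *
import sys
x,yy,o=[float(a)/1e3 for a in sys.argv[1:4]]
s=manip.sense();M=R.from_quat(s["tool_rot"]).as_matrix();p=s["tcp_pos"]
y=np.array([N[1],-N[0],0]);y/=np.linalg.norm(y);B=np.c_[np.cross(y,N),y,N]
print("shift",(M.T@(MOUTH+B@[x,yy,o]-p)).round(4))
E
python3 nk.py; python3 to.py 0.7 -0.2 60; python3 to.py .7 -.2 45
```

```text
TCP in neck frame mm (x,y,out): [ 0.76 -0.1  99.45] cap_mid out 87.4 ang 1.7 leanerr in frame [ 1.7  -0.17]
to axis (tool xyz): [-0.0001  0.0007  0.    ] q6 -0.973 F neckframe [-0.1  0.2 -0.8]
shift [ 0.0003 -0.0011  0.0394]
shift [ 0.0004 -0.0015  0.0544]
```

Request:
move_arm([
  [[0,0,0.01,7],[0,0,0.02,14],[0.0001,-0.0005,0.03,21],[0.0002,-0.001,0.04,28],[0.0004,-0.0013,0.05,35],[0.0004,-0.0015,0.0544,40],[0.0004,-0.0015,0.0544,40],[0.0004,-0.0015,0.0544,40],[0.0004,-0.0015,0.0544,40]],
])

```text
t: 17.7
tcp_pos: [0.698, 0.1282, 0.2113]
tool_rot: [0.966, 0.09, -0.162, -0.182]
force: [-0.1, -0.1, -0.5]
finger_gap: 0.145
```

```bash
python3 nk.py; python3 to.py 0.7 -0.2 36; python3 to.py .5 -.15 29
```

```text
TCP in neck frame mm (x,y,out): [ 0.49 -0.49 46.01] cap_mid out 33.96 ang 1.78 leanerr in frame [ 1.78 -0.12]
to axis (tool xyz): [-0.0001  0.0007  0.    ] q6 -0.293 F neckframe [-0.2  0.1 -0.4]
shift [-0.0005 -0.0003  0.01  ]
shift [-0.0006 -0.0003  0.017 ]
```

Request:
move_arm([
  [[0,0,0.003,0],[-0.0003,0,0.006,0],[-0.0005,-0.0003,0.009,0],[-0.0005,-0.0003,0.012,0],[-0.0005,-0.0003,0.012,0]],
])

```text
t: 18.12
tcp_pos: [0.6926, 0.1326, 0.2002]
tool_rot: [0.965, 0.09, -0.163, -0.182]
force: [-0.3, -0.6, -0.8]
finger_gap: 0.149
```

```bash
python3 nk.py; python3 to.py .5 -.15 29
```

```text
TCP in neck frame mm (x,y,out): [8.900e-01 1.000e-02 3.292e+01] cap_mid out 20.87 ang 1.71 leanerr in frame [ 1.7  -0.18]
to axis (tool xyz): [0.0005 0.0007 0.    ] q6 -0.296 F neckframe [-0.6  0.6 -0.6]
shift [0.0003 0.0001 0.0039]
```

Request:
move_arm([
  [[0,0,0.002,0],[0.0002,0,0.004,0],[0.0002,0,0.005,0],[0.0002,0,0.005,0]],
])

```text
t: 18.45
tcp_pos: [0.6914, 0.1339, 0.1964]
tool_rot: [0.966, 0.09, -0.163, -0.182]
force: [0.7, -1.9, 2.1]
finger_gap: 0.143
```

```bash
python3 nk.py; python3 to.py .5 -.15 27; python3 st.py
```

```text
TCP in neck frame mm (x,y,out): [ 0.57 -0.11 28.79] cap_mid out 16.74 ang 1.76 leanerr in frame [ 1.76 -0.15]
to axis (tool xyz): [0.0002 0.0005 0.    ] q6 -0.298 F neckframe [-0.5  0.9  2.7]
shift [ 0.     -0.      0.0018]
18.45 [0.6914 0.1339 0.1964] q [-0.0888  0.8413  1.0022  0.2962  1.6942 -0.2978] F [ 0.7 -1.9  2.1] T [-0.25  0.01  0.09] gap 0.143
-z [ 0.347  -0.3217  0.881 ] tilt 28.24 az -42.8
```

Request:
move_arm([
  [[0,0,0.001,-3],[0,0,0.0015,-7],[0,0,0.002,-11],[0,0,0.0025,-15],[0,0,0.003,-18],[0,0,0.003,-20]],
])

```text
t: 18.95
tcp_pos: [0.6916, 0.1342, 0.196]
tool_rot: [0.935, 0.258, -0.127, -0.207]
force: [1.6, -3.1, 5.7]
finger_gap: 0.147
```

```bash
python3 nk.py
```

```text
TCP in neck frame mm (x,y,out): [ 0.4  -0.5  28.35] cap_mid out 16.3 ang 1.92 leanerr in frame [ 1.93 -0.01]
to axis (tool xyz): [-0.0004  0.0005  0.    ] q6 -0.65 F neckframe [0.1 1.2 6.6]
```

Request:
move_arm([
  [[0,0.0003,0.003,-3],[0,0.0003,0.003,-6],[0,0.0003,0.003,-9],[0,0.0003,0.003,-12],[0,0.0003,0.003,-14],[0,0.0003,0.003,-14]],
])

```text
t: 19.45
tcp_pos: [0.6922, 0.1345, 0.1961]
tool_rot: [0.897, 0.371, -0.098, -0.22]
force: [1.5, -3.1, 7.6]
finger_gap: 0.147
```

```bash
python3 nk.py
```

```text
TCP in neck frame mm (x,y,out): [ 0.32 -1.12 28.55] cap_mid out 16.5 ang 2.1 leanerr in frame [2.1  0.18]
to axis (tool xyz): [-0.0011  0.0004  0.    ] q6 -0.897 F neckframe [1.  1.2 8.2]
```

Request:
move_arm([
  [[-0.0004,0.0003,0.002,-4],[-0.0008,0.0003,0.003,-9],[-0.001,0.0003,0.003,-14],[-0.001,0.0003,0.003,-19],[-0.001,0.0003,0.003,-24],[-0.001,0.0003,0.003,-28],[-0.001,0.0003,0.003,-30]],
])

```text
t: 20.03
tcp_pos: [0.6925, 0.1346, 0.196]
tool_rot: [0.77, 0.592, -0.035, -0.237]
force: [2.5, -0.4, 7.4]
finger_gap: 0.143
```

```bash
python3 nk.py
```

```text
TCP in neck frame mm (x,y,out): [ 0.12 -1.34 28.55] cap_mid out 16.5 ang 2.31 leanerr in frame [2.28 0.44]
to axis (tool xyz): [-0.0012 -0.0005 -0.    ] q6 -1.425 F neckframe [ 1.9 -1.4  7.4]
```

Request:
move_arm([
  [[-0.0004,-0.0002,0.003,-4],[-0.0005,-0.0002,0.003,-8],[-0.0005,-0.0002,0.003,-12],[-0.0005,-0.0002,0.003,-15],[-0.0005,-0.0002,0.003,-18]],
])

```text
t: 20.45
tcp_pos: [0.691, 0.1353, 0.193]
tool_rot: [0.667, 0.705, 0.003, -0.24]
force: [-0.2, -0.3, -1.0]
finger_gap: 0.149
```

```bash
python3 nk.py
```

```text
TCP in neck frame mm (x,y,out): [-1.00e-02 -8.20e-01  2.52e+01] cap_mid out 13.15 ang 2.3 leanerr in frame [2.26 0.44]
to axis (tool xyz): [-0.0006 -0.0006 -0.    ] q6 -1.744 F neckframe [-0.5  0.3 -0.8]
```

Request:
move_arm([
  [[0,0,0.0025,0],[0,0,0.0045,0],[0,0,0.005,0],[0,0,0.005,0],[0,0,0.005,0]],
])

```text
t: 20.87
tcp_pos: [0.6899, 0.1365, 0.1896]
tool_rot: [0.667, 0.705, 0.003, -0.239]
force: [0.7, -3.0, 5.4]
finger_gap: 0.146
```

```bash
python3 nk.py
```

```text
TCP in neck frame mm (x,y,out): [-0.28 -1.   21.44] cap_mid out 9.39 ang 2.39 leanerr in frame [2.34 0.5 ]
to axis (tool xyz): [-0.0005 -0.0009 -0.    ] q6 -1.744 F neckframe [0.5 1.7 5.9]
```

Request:
move_arm([
  [[0,0,0.0005,4],[0,0,0.0008,8],[0,0,0.0011,12],[0,0,0.0014,16],[0,0,0.0017,20],[0,0,0.002,24],[0,0,0.0023,28],[0,0,0.0026,32],[0,0,0.0028,35],[0,0,0.0028,35]],
])

```text
t: 21.7
tcp_pos: [0.6891, 0.1365, 0.188]
tool_rot: [0.849, 0.471, -0.069, -0.228]
force: [0.1, -3.1, 6.3]
finger_gap: 0.147
```

```bash
python3 nk.py; python3 st.py
```

```text
TCP in neck frame mm (x,y,out): [-0.61 -0.43 19.79] cap_mid out 7.74 ang 2.45 leanerr in frame [2.41 0.47]
to axis (tool xyz): [-0.0003 -0.0007 -0.    ] q6 -1.132 F neckframe [1.3 2.2 6.6]
21.7 [0.6891 0.1365 0.188 ] q [-0.0865  0.8381  1.0293  0.2982  1.6551 -1.1318] F [ 0.1 -3.1  6.3] T [-0.39  0.25  0.21] gap 0.147
-z [ 0.3322 -0.3227  0.8863] tilt 27.59 az -44.2
```

Sinking as expected (9.39 → 7.74 mm). I'll keep screwing.

Request:
move_arm([
  [[0,0,0.0008,4],[0,0,0.0011,8],[0,0,0.0014,12],[0,0,0.0017,16],[0,0,0.002,20],[0,0,0.0023,24],[0,0,0.0026,28],[0,0,0.0028,31],[0,0,0.0028,31]],
])

```text
t: 22.45
tcp_pos: [0.6878, 0.1365, 0.1862]
tool_rot: [0.945, 0.226, -0.128, -0.201]
force: [0.1, -1.9, 5.8]
finger_gap: 0.149
```

```bash
python3 nk.py; python3 st.py
```

```text
TCP in neck frame mm (x,y,out): [-0.74  0.45 17.73] cap_mid out 5.68 ang 2.44 leanerr in frame [2.41 0.38]
to axis (tool xyz): [ 0.0002 -0.0008 -0.    ] q6 -0.589 F neckframe [1.7 1.3 5.7]
22.45 [0.6878 0.1365 0.1862] q [-0.0863  0.8384  1.034   0.297   1.6511 -0.5894] F [ 0.1 -1.9  5.8] T [-0.35  0.34  0.25] gap 0.149
-z [ 0.3332 -0.3216  0.8863] tilt 27.59 az -44.0
```

Request:
move_arm([
  [[0,0,0.0008,4],[0,0,0.0011,8],[0,0,0.0014,11],[0,0,0.0016,14],[0,0,0.0017,16],[0,0,0.0017,16]],
])

```text
t: 22.95
tcp_pos: [0.6869, 0.1361, 0.1855]
tool_rot: [0.967, 0.091, -0.156, -0.18]
force: [0.8, -2.4, 5.3]
finger_gap: 0.149
```

```bash
python3 nk.py; python3 st.py
```

```text
TCP in neck frame mm (x,y,out): [-0.74  1.29 16.89] cap_mid out 4.84 ang 2.44 leanerr in frame [2.42 0.3 ]
to axis (tool xyz): [ 0.0006 -0.0014 -0.    ] q6 -0.309 F neckframe [0.7 1.2 5.7]
22.95 [0.6869 0.1361 0.1855] q [-0.0863  0.8381  1.0367  0.2957  1.6494 -0.3089] F [ 0.8 -2.4  5.3] T [-0.32  0.33  0.31] gap 0.149
-z [ 0.334  -0.3205  0.8864] tilt 27.58 az -43.8
```

Request:
move_arm([
  [[0,0,0.0008,3],[0,0,0.001,6],[0,0,0.0011,8],[0,0,0.0011,10],[0,0,0.0011,10]],
])

```text
t: 23.37
tcp_pos: [0.6862, 0.1362, 0.1857]
tool_rot: [0.971, 0.006, -0.171, -0.166]
force: [-1.2, -3.1, 6.9]
finger_gap: 0.147
```

```bash
python3 nk.py; python3 st.py
```

```text
TCP in neck frame mm (x,y,out): [-0.11  1.78 16.77] cap_mid out 4.72 ang 2.38 leanerr in frame [2.37 0.27]
to axis (tool xyz): [ 0.0012 -0.0014  0.    ] q6 -0.133 F neckframe [2.4 3.1 6.6]
23.3667 [0.6862 0.1362 0.1857] q [-0.0864  0.8374  1.0382  0.2958  1.6499 -0.1334] F [-1.2 -3.1  6.9] T [-0.    0.42  0.33] gap 0.147
-z [ 0.3351 -0.3207  0.8859] tilt 27.63 az -43.7
```

Request:
move_arm([
  [[0,0,0.0006,2],[0,0,0.0008,4],[0,0,0.0008,5],[0,0,0.0008,5]],
])

```text
t: 23.7
tcp_pos: [0.6856, 0.1363, 0.1859]
tool_rot: [0.97, -0.035, -0.179, -0.159]
force: [0.3, -3.5, 4.9]
finger_gap: 0.15
```

```bash
python3 nk.py; python3 st.py; python3 -c "
from goal import *
print('T along axis',manip.sense()['ft_torque']@N)"
```

```text
TCP in neck frame mm (x,y,out): [ 0.42  2.09 16.73] cap_mid out 4.68 ang 2.35 leanerr in frame [2.35 0.22]
to axis (tool xyz): [ 0.0016 -0.0014  0.    ] q6 -0.049 F neckframe [0.2 2.4 5.5]
23.7 [0.6856 0.1363 0.1859] q [-0.0861  0.8367  1.0391  0.2954  1.6503 -0.049 ] F [ 0.3 -3.5  4.9] T [0.24 0.06 1.18] gap 0.15
-z [ 0.3359 -0.3203  0.8858] tilt 27.65 az -43.6
T along axis 1.0865535680347571
```

Request:
move_arm([
  [[0,0,0,0],[0,0,0,0],[0,0,0,0],[0,0,0,0],[0,0,0,0]],
], gripper=0.5)

```text
t: 24.12
tcp_pos: [0.6853, 0.1365, 0.1854]
tool_rot: [0.97, -0.035, -0.179, -0.159]
force: [0.0, 1.1, -0.7]
finger_gap: 0.501
```

Request:
move_arm([
  [[0,0,-0.01,0],[0,0,-0.03,0],[0,0,-0.06,0],[0,0,-0.09,0],[0,0,-0.12,0],[0,0,-0.14,0],[0,0,-0.14,0],[0,0,-0.14,0]],
])

```text
t: 24.78
tcp_pos: [0.7332, 0.0911, 0.3106]
tool_rot: [0.971, -0.035, -0.178, -0.159]
force: [-0.1, -0.3, -0.4]
finger_gap: 0.497
```

```bash
python3 st.py
python3 - <<'E'
from goal import *
y=np.array([N[1],-N[0],0]);y/=np.linalg.norm(y);B=np.c_[np.cross(y,N),y,N]
for n,x0,y0,w,h,k in(("wrist",200,180,240,200,3.2),("top",240,140,110,100,6)):
    d=manip.snapshot(n); im=cv2.resize(d["img"][y0:y0+h,x0:x0+w,::-1],None,fx=k,fy=k,interpolation=cv2.INTER_CUBIC)
    cv2.imwrite(f"pics/raw_{n}.png",im)
    for r,o,c in((29,4.75,(0,0,255)),(29,-21.75,(255,0,0))):
        th=np.linspace(0,2*np.pi,60); Q=MOUTH+(B@np.c_[r*np.cos(th),r*np.sin(th),o+0*th].T/1e3).T
        uv=((proj(d,Q)+.5-[x0,y0])*k).astype(np.int32); cv2.polylines(im,[uv],True,c,1)
    cv2.imwrite(f"pics/fin_{n}.png",im)
E
```

```text
24.7833 [0.7332 0.0911 0.3106] q [-0.1359  0.8179  0.7416  0.2992  1.9648 -0.0022] F [-0.1 -0.3 -0.4] T [-0.11 -0.13 -0.01] gap 0.497
-z [ 0.3336 -0.3203  0.8866] tilt 27.55 az -43.8
```

View pics/fin_wrist.png

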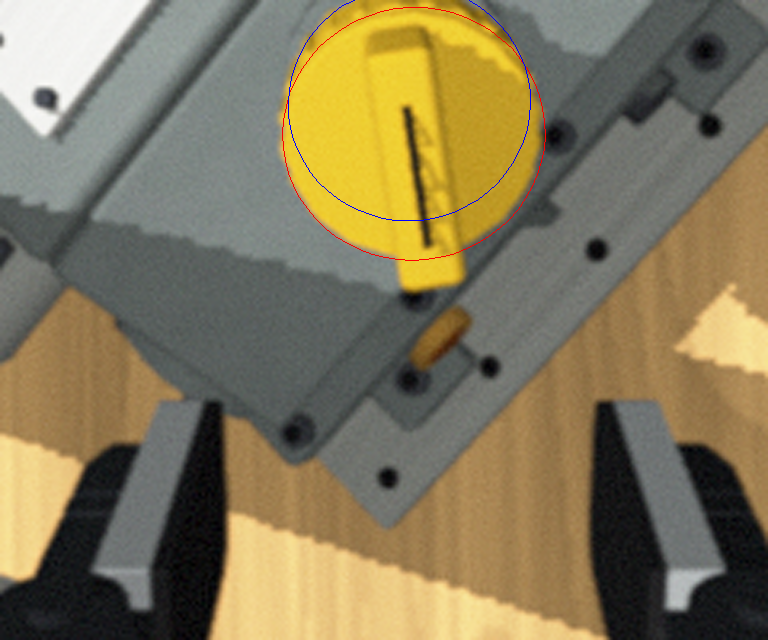

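View pics/fin_top.png

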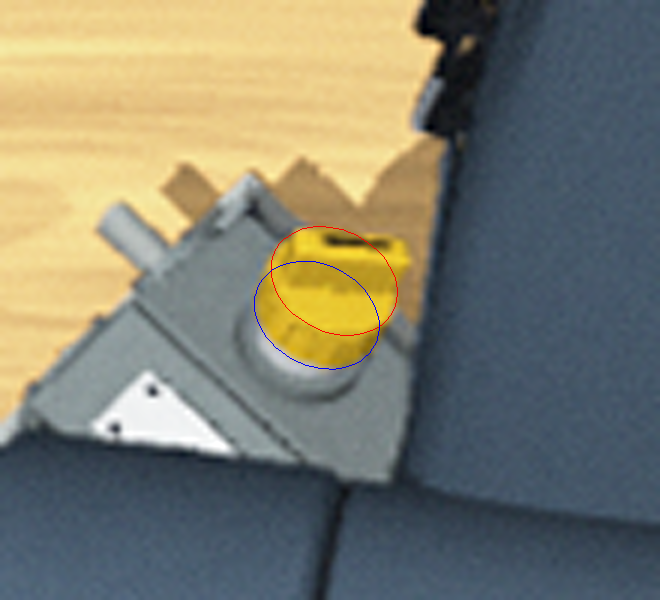

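The wrist view shows the cap's top disc and the top view its open-end edge lying on the circles predicted for the home position, to within about half a millimetre. The fingers are well clear, so I'm handing in.

```bash
python3 -c "
from station import manip
print(manip.sign_off())"
```

```text
the job is handed in; nothing more can be done
None
```

The small yellow cap is screwed down on the filler neck and released, and the job was handed in at about 25 s of the 61 s allowed. No verdict comes back, so the numbers below are my own measurements.

**How it went**
- **Grasp:** I took the cap by its bar, leaving the white and the large yellow caps alone.
- **Leaning the tool:** Moves have no tilt term, so I commanded turns past the last joint's limit. The arm answered with its nearest pose, which leans the tool, and I used that to match the neck.
- **Thread start:** The lugs met the ridges at 16.7 mm out. Turned back about 83°, the cap dropped to 9.4 mm, against 9.25 mm expected.
- **Screwing down:** About 97° clockwise brought it to 4.7 mm, against 4.5 mm for home. The torque then rose to about 1.1 N·m and it stopped sinking. Wrist force between moves stayed below about 9 N.

**Last checks**
- After I backed off, the wrist and top views show the cap where the home position predicts, to within about 0.5 mm.
- The wrist force read near zero with the gripper clear of the cap.

**What did not match**
- **Tool tilt:** The tool was about 2.4° off my estimated neck axis while screwing.
- **Drift:** The tool centre drifted about 2 mm sideways by the end.
- **Bar slip:** The bar turned about 8° in the jaws by the time I let go. I read this as the cap stopping at its end.
- **Joint 6:** Its reading was 2.855 against the stated limit of 2.85 for moments while I was leaning the tool. I could not tell whether that counts as passing the range.
- **Bystanders:** I did not measure the other things on the bench again at the end. The arm worked well above them, and I saw no contact forces.

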